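# Swap the brushes on the drying rack and set the dryer's timer by its inner knob

## Robot

A 6-joint arm with a two-finger parallel gripper is mounted at the origin on the work surface. World frame = base frame: x ahead of the robot, y to its left, z up, the work surface at z = 0. Lengths are in m, angles in rad, forces in N, time in s.
With the tool pointing down it reaches from about 0.25 to 0.775 m from the base axis. Payload 4 kg.
Tool frame: the origin (TCP) lies at the centre of the arm's flange, where the gripper is bolted on; the fingertips stand 173 mm ahead of it and the grasp point (between the pads) lies 155 mm ahead of it; z points along the fingers, y is the line along which they close (so a half turn about z gives the same grasp; the last joint's range is limited). The gripper opens to 85 mm and grips with 20 to 120 N. Pads are 22 mm wide; open, the fingers measure 114 mm over their backs; the gripper's body (76 mm by 85 mm) begins 54 mm behind the grasp point. The pads swing forward as they close: fully open they stand 13 mm farther back than shut.
Start: joints at [1.134, 0.087, 1.371, -0, 1.684, -0.103], TCP at [0.18, 0.52, 0.405] pointing down, gripper open.
Joint ranges: [-3.1, 3.1], [-0.76, 2.03], [0.27, 2.55], [-1.08, 4.22], [0.17, 2.65], [-2.57, 2.57]. Speed limits (rad/s): [2.79, 2.79, 3.14, 3.14, 3.14, 3.14].

## Interface

Orientations are given as [roll, pitch, yaw] about the fixed x, y, z axes, in that order (R = Rz(yaw) Ry(pitch) Rx(roll)).
In Python, from bench import monitor, cams, ticket gives the robot as it stands.
- The arm moves only by the tool step_arm, never from a script. Its argument "plan" is text: rows parted by semicolons, each of 4 numbers parted by spaces: the shift along the tool's x, y, z in m, then the turn about the tool's z in rad. A call has 1 to 5 rows; each row shifts and turns the commanded pose from where the row before left it, along the tool's axes as they then stand; what a row does not reach is not made up. A row lasts 1/12 s, in which the tool goes at most 41.7 mm and 7.16 degrees, less where a joint would pass 70% of its speed; a pose out of reach is approached as far as the arm can. A call is refused whole if a number of a shift passes 0.0417 or a number of a turn 0.125, either way. A call with a gripper value outside its range is refused whole. "jaw" is the finger opening in m, from 0 to 0.0854, set as the call begins (left out, the last holds). The fingers move at their own pace and stop on an object; "grip_force" is the grip in N (left out, the last holds). Time passes only in rows, so rows that do not move let the fingers close. It gives the time, the measured TCP pose, the force, the opening and the grip force at its end, in the units of the state.
- monitor.read_state(): the state, without advancing time (a new reading comes with each control period).
- cams.snapshot(name): name is "scene" or "top" or "wrist"; returns a dict with "image" (420x560x3 uint8, red, green, blue), "fovy" (degrees; the focal length in pixels is half the picture's height over the tangent of half this angle, whatever the lens; pixels are square), "cx", "cy" (the principal point, pixels), "extrinsics" (4x4, takes a point from camera to world coordinates). Camera axes: x right, y up, looking along -z (the intrinsics and any distortion apply to the point x, -y, -z); pixel columns grow to the right and rows downward; lengths in m; the calibration is good to about 2 mm. The wrist camera is an equidistant fisheye: a pixel r from the principal point sees the ray r / f radians off the axis. A picture is of the moment at which its call begins. There is no depth.
- ticket.hand_in(): hands the job in; it is judged then, once.
The state is a dict: "time_s": time; "joint_pos": joint angles; "joint_vel": joint speeds; "joint_torque": joint torques, N m; "tool_pos": TCP position; "tool_rot": TCP orientation; "wrist_force": force on the tool from outside, world axes, zero at the start; "moment": the same for the moment, N m; "width": finger opening in m; "grip_force": force on a finger pad.
Only numpy, scipy, OpenCV 4.12 (cv2) and the standard library are available. Lean on these libraries where they do the work, as an engineer would, in place of code of your own. Each camera call takes 0.05 s, during which the arm holds its last target. There are 200 camera calls.

## Task

Take the dry brushes (green handles) off the drying rack and stand them upright on the blue mat, then hang every washed round brush (the others) by the eye in its handle on the rack, one to a hook (any hooks), so that it hangs freely and upright. When all of that is done, turn the dryer's inner timer knob until its red pointer lines up with the green mark on the outer ring, without shifting the outer ring. Leave the jar, cork block and scraper where they are.

Things in the scene. Friction and masses are not known exactly. Their poses are not given: they have to be found in the camera images.
- brush0_eye (a point): Round brush 0, light wood with brown bristles (may be absent), standing, 150 tall, 0.12-0.24 kg. Point: centre of its hanging eye, 80 above the underside; z up the handle, x through the eye (x and -x alike). Head 68 across, 42 tall. Eye: ring in the y-z plane, 40 clear, 60 outside, bar 10 thick. Flat-sided grip on top, 28 along x, 20 along y, from 28 to 70 above the point; pinch its 20 width.
- brush1_eye (a point): Round brush 1, blue with black bristles (may be absent), standing, 150 tall, 0.12-0.24 kg. Point: centre of its hanging eye, 80 above the underside; z up the handle, x through the eye (x and -x alike). Head 68 across, 42 tall. Eye: ring in the y-z plane, 40 clear, 60 outside, bar 10 thick. Flat-sided grip on top, 28 along x, 20 along y, from 28 to 70 above the point; pinch its 20 width.
- brush2_eye (a point): Round brush 2, mid-brown wood with brown bristles (may be absent), standing, 150 tall, 0.12-0.24 kg. Point: centre of its hanging eye, 80 above the underside; z up the handle, x through the eye (x and -x alike). Head 68 across, 42 tall. Eye: ring in the y-z plane, 40 clear, 60 outside, bar 10 thick. Flat-sided grip on top, 28 along x, 20 along y, from 28 to 70 above the point; pinch its 20 width.
- brush3_eye (a point): Round brush 3, red with black bristles (may be absent), standing, 150 tall, 0.12-0.24 kg. Point: centre of its hanging eye, 80 above the underside; z up the handle, x through the eye (x and -x alike). Head 68 across, 42 tall. Eye: ring in the y-z plane, 40 clear, 60 outside, bar 10 thick. Flat-sided grip on top, 28 along x, 20 along y, from 28 to 70 above the point; pinch its 20 width.
- dry0_eye (a point): Dry brush 0: green handle, white bristles (may be absent), hanging on hook 0 at the start. Same sizes, point and axes as the other brushes (point: centre of the eye, 80 above the underside, grip from 28 to 70 above it); hanging, the point is 103 above the table.
- dry1_eye (a point): Dry brush 1: green handle, white bristles (may be absent), hanging on hook 2 at the start. Same sizes, point and axes as the other brushes (point: centre of the eye, 80 above the underside, grip from 28 to 70 above it); hanging, the point is 103 above the table.
- dry2_eye (a point): Dry brush 2: green handle, white bristles (may be absent), hanging on hook 3 at the start. Same sizes, point and axes as the other brushes (point: centre of the eye, 80 above the underside, grip from 28 to 70 above it); hanging, the point is 103 above the table.
- mat: Blue mat, fixed, 220 (its x) by 130 (its y), 3 thick; origin under its centre. A brush is 68 across at the foot; two fit side by side along x.
- hook0 (a point): Hook 0 (0 is rightmost): fixed level orange bar 10 thick. Point: on its axis, 118 above the table, 32 in front of the crossbar's centre; x runs from tip to crossbar. From 23 in front of the point it turns up to a tip 33 in front, tip top 133 above the table. A hung eye's centre lies about over this point, seen from above, and 15 below the bar's axis.
- hook1 (a point): Hook 1 (0 is rightmost): fixed level orange bar 10 thick. Point: on its axis, 118 above the table, 32 in front of the crossbar's centre; x runs from tip to crossbar. From 23 in front of the point it turns up to a tip 33 in front, tip top 133 above the table. A hung eye's centre lies about over this point, seen from above, and 15 below the bar's axis.
- hook2 (a point): Hook 2 (0 is rightmost): fixed level orange bar 10 thick. Point: on its axis, 118 above the table, 32 in front of the crossbar's centre; x runs from tip to crossbar. From 23 in front of the point it turns up to a tip 33 in front, tip top 133 above the table. A hung eye's centre lies about over this point, seen from above, and 15 below the bar's axis.
- hook3 (a point): Hook 3 (0 is rightmost): fixed level orange bar 10 thick. Point: on its axis, 118 above the table, 32 in front of the crossbar's centre; x runs from tip to crossbar. From 23 in front of the point it turns up to a tip 33 in front, tip top 133 above the table. A hung eye's centre lies about over this point, seen from above, and 15 below the bar's axis.
- rack: Drying rack, fixed; origin on the table under the middle of its dark steel crossbar; x away from the robot along the hooks, y to its left. Crossbar 16 thick, 376 long, top at 127, on an end post 16 square at either end. Four hooks 90 apart point to -x. Under them, open space down to a drip tray 6 thick that reaches 85 in front of the crossbar.
- timer_grip (a point): Grip point on the axis of the inner (timer) knob on the white dryer box (160 x 160 x 70 tall, fixed), 121 above the table. Knob: grey bar 44 long (its x), 16 wide (its y), top at 135, upright on an aluminium disc (50 across, top at 96). A red line along +x on the bar and a red nib on the disc form its pointer; x is where it points, z up.
- timer (a joint): Angle of the inner timer knob, rad, clockwise from above, 0 to 2.7; zero points along the box's x, away from the robot. Stays where left; takes 0.05 N m to turn.
- ring_mark (a point): Green mark on top of the black outer ring, 45 out from the common axis; x points outward. Ring: 104 across, top 90 above the table, below and around the inner knob's disc.
- ring (a joint): Angle of the outer ring's green mark, rad, clockwise from above, same zero as timer: the pointer is on the mark when the two are equal. The ring turns easily (0.02 N m) if touched.
- jar: Glass jar with closed steel cap, 66 across, 100 tall; origin under its centre. Bystander.
- cork_block: Cork block 100 x 60 x 40; origin under its centre. Bystander.
- scraper: Yellow-handled scraper, 190 long, lying flat behind the rack; origin under its middle. Bystander.

How it is judged:
On the way, in this order (a step that is already met when the one before it is completed fails the run):
1. every washed brush hangs on a hook and every dry brush stands on the mat ((horizontal distance between brush0_eye and hook0 below 0.03 m or horizontal distance between brush0_eye and hook1 below 0.03 m or horizontal distance between brush0_eye and hook2 below 0.03 m or horizontal distance between brush0_eye and hook3 below 0.03 m) and height (world z) of brush0_eye between 0.095 and 0.113 m and angle between each of brush0_eye, brush1_eye, brush2_eye, brush3_eye's own z axis and vertical below 0.3 rad and (horizontal distance between brush1_eye and hook0 below 0.03 m or horizontal distance between brush1_eye and hook1 below 0.03 m or horizontal distance between brush1_eye and hook2 below 0.03 m or horizontal distance between brush1_eye and hook3 below 0.03 m) and height (world z) of brush1_eye between 0.095 and 0.113 m and (horizontal distance between brush2_eye and hook0 below 0.03 m or horizontal distance between brush2_eye and hook1 below 0.03 m or horizontal distance between brush2_eye and hook2 below 0.03 m or horizontal distance between brush2_eye and hook3 below 0.03 m) and height (world z) of brush2_eye between 0.095 and 0.113 m and (horizontal distance between brush3_eye and hook0 below 0.03 m or horizontal distance between brush3_eye and hook1 below 0.03 m or horizontal distance between brush3_eye and hook2 below 0.03 m or horizontal distance between brush3_eye and hook3 below 0.03 m) and height (world z) of brush3_eye between 0.095 and 0.113 m and x of dry0_eye in the frame of mat between -0.085 and 0.085 m and y of dry0_eye in the frame of mat between -0.045 and 0.045 m and height (world z) of each of dry0_eye, dry1_eye, dry2_eye below 0.09 m and angle between each of dry0_eye, dry1_eye, dry2_eye's own z axis and vertical below 0.12 rad and x of dry1_eye in the frame of mat between -0.085 and 0.085 m and y of dry1_eye in the frame of mat between -0.045 and 0.045 m and x of dry2_eye in the frame of mat between -0.085 and 0.085 m and y of dry2_eye in the frame of mat between -0.045 and 0.045 m), for 0.3 s.
2. the timer pointer is on the ring's green mark (angle between the x axis of timer_grip and the x axis of ring_mark, either way round below 0.15 rad), for 0.3 s.
At the end, for the whole second after the job is handed in: Washed brushes hang by their eyes, each on its own hook (eye within 30 mm of the hook point from above, 95-113 mm high, tilt under 0.3 rad); dry ones stand upright on the mat (axis within 85 mm along, 45 mm across its centre); speed under 0.15 m/s; pointer within 0.15 rad of the mark (all of step 1 and angle between the x axis of timer_grip and the x axis of ring_mark, either way round below 0.15 rad and linear speed of each of brush0, brush1, brush2, brush3, dry0, dry1, dry2 below 0.15 m/s); the robot touches nothing.
It fails at once if the outer ring is shifted by more than 0.13 rad (6 mm at its mark) (distance of ring_mark from where it was at the start of the episode above 0.006 m).
It fails at once if the jar is moved by more than 30 mm (distance of jar from where it was at the start of the episode above 0.03 m).
It fails at once if the cork block is moved by more than 30 mm (distance of cork_block from where it was at the start of the episode above 0.03 m).
It fails at once if the scraper is moved by more than 30 mm (distance of scraper from where it was at the start of the episode above 0.03 m).
Of brush0, brush1, brush2, brush3 only 3 to 4 are there at a start; the rules pass over those that are not, and their reading is None.
Of dry0, dry1, dry2 only 1 to 2 are there at a start; the rules pass over those that are not, and their reading is None.
At some moment in a run one of brush0, brush1, brush2, brush3 may be knocked a few centimetres aside while the robot is not near it.
It also fails if it takes over 210 s, if anything falls off the work surface, if the arm or the gripper's body presses on something with over 40 N, if the wrist force passes 120 N, or if a joint passes its speed limit or range.

## Working session

There is one attempt and no reset: what is moved stays moved. The work goes in short steps, Python scripts to look and compute and a tool call to move; the robot and the scene stay as the last step left them, time stands still between calls to the robot, and variables do not carry over. Pictures are saved under pics/ and viewed, at most 14 in all, crops included, and the job is handed in when it is done.

Besides the shell and the picture viewer there is one more tool, called after "Emit:" by a JSON object that holds its "api" and its "payload". step_arm: Moves the arm, as the interface text tells. Its arguments: {"type":"object","properties":{"plan":{"type":"string"},"jaw":{"type":"number"},"grip_force":{"type":"number"}},"required":["plan"]}

```bash
mkdir -p pics; ls; python3 - <<'E'
from bench import monitor,cams
import cv2
print(monitor.read_state())
for n in ["scene","top"]:
    s=cams.snapshot(n); cv2.imwrite(f"pics/{n}0.png",s["image"][:,:,::-1]); print(n,s["fovy"],s["cx"],s["cy"],s["extrinsics"])
E
```

```text
pics
{'time_s': 0.0, 'joint_pos': array([ 1.13388601e+00,  8.79757346e-02,  1.37229547e+00, -1.91331145e-05,
        1.68363580e+00, -1.03081550e-01]), 'joint_vel': array([-8.79932175e-04, -7.77980432e-04, -7.64165939e-04, -1.04331404e-04,
       -1.21654323e-03,  8.93546735e-05]), 'joint_torque': array([-1.10491077e-03, -3.51861191e+01, -3.13269532e+01, -3.63376375e-04,
        1.10104322e-02, -1.29800435e-05]), 'tool_pos': array([0.18016009, 0.51952667, 0.40350645]), 'tool_rot': array([-3.13928863e+00, -2.19229295e-04,  2.80776150e+00]), 'wrist_force': array([-0.02724402, -0.43419947, -0.03683804]), 'moment': array([-0.04622434, -0.01250009,  0.04903978]), 'grip_force': 0.0, 'width': 0.0850276097010554}
scene 53.65256656194676 283.4756465170328 199.89612547097386 [[-0.25514468 -0.81905316  0.51386099  1.15540725]
 [ 0.96678885 -0.20794297  0.14859016  0.16057351]
 [-0.01484946  0.53470707  0.844907    1.01076462]
 [ 0.          0.          0.          1.        ]]
top 48.30102764670832 278.62536339127604 202.38315477673868 [[-0.02552326  0.98365782 -0.17822981  0.43344338]
 [-0.99912901 -0.01921312  0.03704144  0.03526518]
 [ 0.03301175  0.17902     0.98329145  1.109566  ]
 [ 0.          0.          0.          1.        ]]
```

View pics/scene0.png

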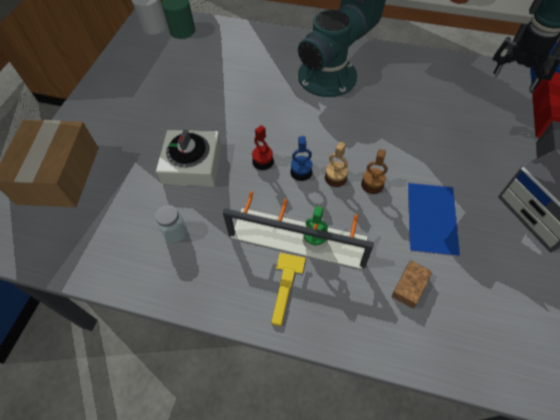

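View pics/top0.png

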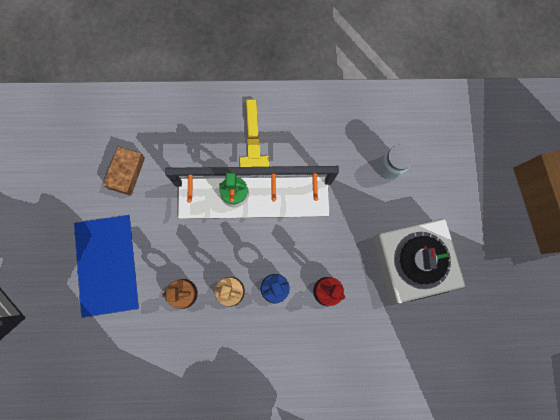

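Four washed brushes (red, blue, light wood, brown) stand in a row around top rows 288–295. One dry brush hangs on hook 2 at top (233,190). The mat is at the left, around (106,266), and the dryer at the right, around (424,258). Next I measure positions.

```bash
cat > h.py <<'E'
import numpy as np,cv2
from bench import monitor,cams
from scipy.spatial.transform import Rotation as R
def ray(s,uv,fish=False):
    uv=np.atleast_2d(np.float64(uv)); f=210/np.tan(np.radians(s["fovy"]/2))
    a=(uv-[s["cx"],s["cy"]])/f
    if fish:
        r=np.linalg.norm(a,axis=1,keepdims=True)+1e-12; d=np.hstack([a/r*np.sin(r),np.cos(r)])
    else: d=np.hstack([a,np.ones((len(a),1))])
    E=np.array(s["extrinsics"]); return E[:3,3],(d*[1,-1,-1])@E[:3,:3].T
def plane(s,uv,z,fish=False):
    o,d=ray(s,uv,fish); return (o+d*((z-o[2])/d[:,2])[:,None])[:,:2]
def tri(s1,p1,s2,p2):
    A=np.zeros((3,3));b=np.zeros(3)
    for s,p in((s1,p1),(s2,p2)):
        o,d=ray(s,p);d=d[0]/np.linalg.norm(d);M=np.eye(3)-np.outer(d,d);A+=M;b+=M@o
    return np.linalg.solve(A,b)
RNG=dict(orange=((5,170,120),(14,255,255)),mat=((112,170,60),(122,255,200)),green=((50,120,40),(80,255,255)),
 blue=((100,120,40),(119,255,255)),red=((172,150,40),(180,255,255)),red2=((0,150,40),(4,255,255)),
 light=((12,60,110),(22,200,255)),brown=((5,100,50),(14,220,170)))
def blobs(s,n,amin=15):
    hsv=cv2.cvtColor(s["image"],cv2.COLOR_RGB2HSV)
    m=cv2.inRange(hsv,*RNG[n])
    if n=="red": m|=cv2.inRange(hsv,*RNG["red2"])
    c,_=cv2.findContours(m,cv2.RETR_EXTERNAL,cv2.CHAIN_APPROX_NONE)
    return sorted([x[:,0] for x in c if cv2.contourArea(x)>=amin],key=len,reverse=True)
E
python3 - <<'E'
from h import *
np.set_printoptions(precision=3,suppress=True)
t=cams.snapshot("top"); c=cams.snapshot("scene")
for n in RNG:
  if n=="red2":continue
  for s,k in((t,"top"),(c,"scn")):
    for b in blobs(s,n)[:6]:
      r=cv2.minAreaRect(b); bp=cv2.boxPoints(r)
      print(n,k,len(b),np.round(r[0],1),np.round(r[1],1), "box",np.round(bp).astype(int).tolist() if n in("orange","mat") else b.min(0).tolist()+b.max(0).tolist())
hsv=cv2.cvtColor(t["image"],cv2.COLOR_RGB2HSV)
m=[b for b in blobs(t,"mat",500)]+[b for b in blobs(t,"blue",500)]
for b in m: print("mat?",plane(t,cv2.boxPoints(cv2.minAreaRect(b)),.003))
for b in blobs(t,"orange"): 
  print("hook",plane(t,cv2.boxPoints(cv2.minAreaRect(b)),.123).round(3).tolist())
big=cv2.resize(t["image"][140:330,150:360],None,fx=2.8,fy=2.8,interpolation=cv2.INTER_CUBIC); cv2.imwrite("pics/c1.png",big[:,:,::-1])
E
```

```text
orange top 57 [189.5 188. ] [26.  3.] box [[188, 175], [191, 175], [191, 201], [188, 201]]
orange top 56 [273.5 187. ] [26.  3.] box [[272, 174], [275, 174], [275, 200], [272, 200]]
orange top 55 [314.8 186. ] [26.1  3.3] box [[313, 173], [316, 173], [317, 199], [314, 199]]
orange top 26 [231.5 195.5] [11.  3.] box [[230, 190], [233, 190], [233, 201], [230, 201]]
orange scn 44 [353.6 225.5] [ 2.7 21.6] box [[350, 236], [355, 215], [357, 215], [353, 236]]
orange scn 40 [282.6 209.7] [ 2.7 19.9] box [[279, 219], [284, 200], [287, 200], [281, 220]]
orange scn 39 [248.5 201.7] [ 2.4 19.9] box [[244, 211], [250, 192], [253, 193], [247, 212]]
mat top 92 [ 80.5 230.5] [17. 13.] box [[74, 222], [87, 222], [87, 239], [74, 239]]
mat top 86 [ 82. 247.] [12. 14.] box [[76, 254], [76, 240], [88, 240], [88, 254]]
mat top 55 [125.7 222.6] [13.6  7.5] box [[121, 216], [129, 215], [130, 229], [123, 230]]
green top 83 [233. 188.] [30. 26.] box [220, 173, 246, 203]
green top 23 [442.4 255.6] [4.1 9.6] box [438, 253, 447, 258]
green scn 77 [316.5 218.5] [23. 19.] box [307, 207, 326, 230]
green scn 63 [1
[... 1807 characters left out ...]
[304.5   4.5] [ 9. 71.] box [269, 0, 340, 9]
brown scn 77 [70.6 54.4] [19.7  9.1] box [64, 46, 80, 62]
brown scn 76 [374.4 167.6] [12.4 20.7] box [365, 161, 386, 175]
brown scn 55 [64.9 88.1] [15.7 10. ] box [60, 80, 72, 96]
brown scn 54 [ 4. 59.] [20.  8.] box [0, 49, 8, 69]
mat? [[0.601 0.481]
 [0.611 0.348]
 [0.387 0.32 ]
 [0.378 0.449]]
mat? [[ 0.463  0.039]
 [ 0.461 -0.024]
 [ 0.399 -0.022]
 [ 0.401  0.04 ]]
hook [[0.676, 0.192], [0.676, 0.185], [0.619, 0.185], [0.619, 0.191]]
hook [[0.675, 0.011], [0.675, 0.004], [0.618, 0.006], [0.618, 0.012]]
hook [[0.676, -0.077], [0.676, -0.085], [0.618, -0.085], [0.618, -0.078]]
hook [[0.641, 0.102], [0.641, 0.095], [0.617, 0.096], [0.617, 0.102]]
```

View pics/c1.png

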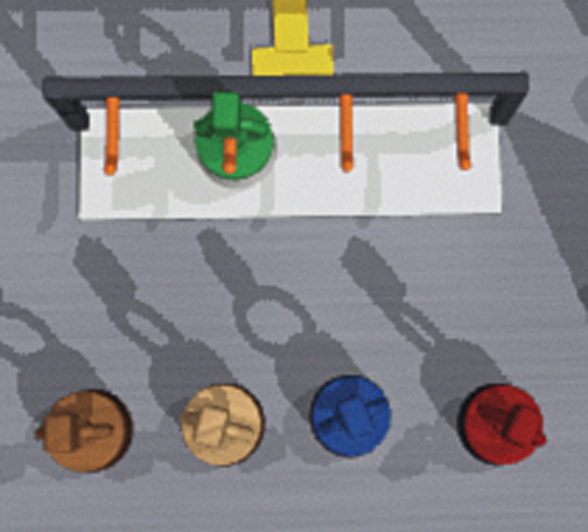

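Emit:
{"api": "step_arm", "payload": {"plan": "0 0 0 -0.111; 0 0 0 -0.111; 0 0 0 -0.112; 0 0 0 0"}}

```text
time_s: 0.53
tool_pos: [0.1802, 0.5196, 0.4044]
tool_rot: [-3.141, -0.0, -3.14]
wrist_force: [-0.4, -0.1, 0.1]
width: 0.0854
grip_force: 0.0
```

Emit:
{"api": "step_arm", "payload": {"plan": "-0.023 -0.032 -0.004 0;-0.023 -0.032 -0.004 0;-0.023 -0.032 -0.004 0;-0.023 -0.032 -0.004 0;-0.023 -0.032 -0.004 0"}}

```text
time_s: 0.95
tool_pos: [0.2957, 0.3581, 0.4248]
tool_rot: [3.142, 0.0, 3.139]
wrist_force: [1.8, 0.5, 0.8]
width: 0.0855
grip_force: 0.0
```

Emit:
{"api": "step_arm", "payload": {"plan": "-0.023 -0.032 -0.004 0;-0.023 -0.032 -0.004 0;-0.023 -0.032 -0.004 0;-0.023 -0.032 -0.004 0;-0.023 -0.032 -0.004 0"}}

```text
time_s: 1.37
tool_pos: [0.4108, 0.1979, 0.445]
tool_rot: [3.141, 0.001, 3.139]
wrist_force: [0.9, 0.8, 0.4]
width: 0.0851
grip_force: 0.0
```

Emit:
{"api": "step_arm", "payload": {"plan": "-0.023 -0.032 -0.004 0;-0.023 -0.032 -0.004 0;-0.023 -0.032 -0.004 0; 0 0 0 0; 0 0 0 0"}}

```text
time_s: 1.78
tool_pos: [0.4802, 0.102, 0.4563]
tool_rot: [3.141, -0.001, 3.135]
wrist_force: [-0.4, 0.7, -1.6]
width: 0.0852
grip_force: 0.0
```

```bash
python3 - <<'E'
from h import *
s=cams.snapshot("wrist"); np.savez("w1.npz",**s); print(s["fovy"],s["cx"],s["cy"],s["extrinsics"])
cv2.imwrite("pics/w1.png",s["image"][:,:,::-1])
E
```

```text
65.70646984690485 275.7420385490218 204.78096269687464 [[ 7.18391602e-03 -9.46327849e-01 -3.23128448e-01  3.96042423e-01]
 [ 9.99973832e-01  7.07383438e-03  1.51506798e-03  1.03629045e-01]
 [ 8.52006097e-04 -3.23130876e-01  9.46353904e-01  4.25143018e-01]
 [ 0.00000000e+00  0.00000000e+00  0.00000000e+00  1.00000000e+00]]
```

View pics/w1.png

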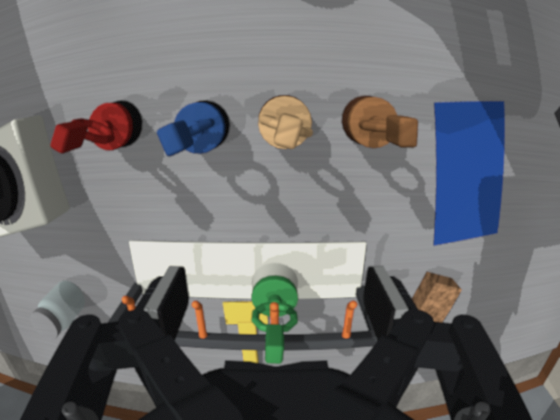

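```bash
python3 - <<'E'
from h import *
np.set_printoptions(precision=4,suppress=True)
s=dict(np.load("w1.npz"))
print("tips",plane(s,[(126,299),(198,304),(275,308),(349,306)],.133,1))
print("dry grip",plane(s,[(275,345)],.173,1))
print("grips",plane(s,[(68,134),(174,137),(288,131),(402,130)],.145,1))
print("heads",plane(s,[(117,125),(203,126),(285,121),(371,121)],.042,1))
im=s["image"]
a=[cv2.resize(im[90:165,x:x+100],None,fx=4,fy=4,interpolation=cv2.INTER_CUBIC) for x in(45,145,240,335)]
cv2.imwrite("pics/c2.png",np.vstack([np.hstack(a[:2]),np.hstack(a[2:])])[:,:,::-1])
E
```

```text
tips [[ 0.6125 -0.0752]
 [ 0.6129  0.015 ]
 [ 0.6165  0.1015]
 [ 0.6167  0.1847]]
dry grip [[0.6358 0.1014]]
grips [[ 0.416  -0.1022]
 [ 0.4273  0.0132]
 [ 0.4248  0.1142]
 [ 0.4213  0.2176]]
heads [[ 0.4186 -0.0973]
 [ 0.4272  0.0172]
 [ 0.4235  0.1146]
 [ 0.4214  0.2182]]
```

View pics/c2.png

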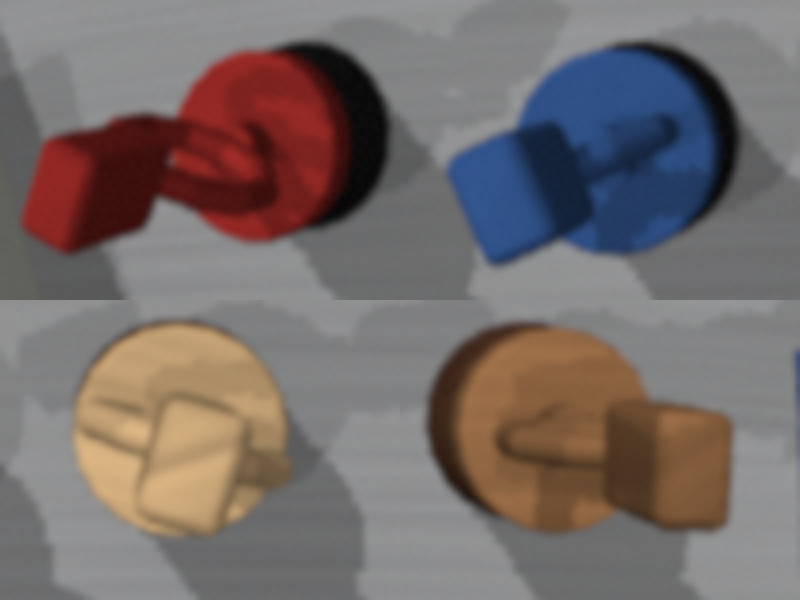

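Three views agree: hooks lie at x≈0.649, y≈−0.080, 0.010, 0.100 and 0.190. Brush heads are at about (0.418,−0.10), (0.427,0.015), (0.424,0.114) and (0.421,0.218). In the crop the blue and light grips are visibly rotated, while brown's is nearly square to the rack. I go to the dry brush first.

Emit:
{"api": "step_arm", "payload": {"plan": "-0.0336 0 0 0;-0.0336 0 0 0;-0.0336 0 0 0;-0.0336 0 0 0;-0.0336 -0.002 0 0", "jaw": 0.05, "grip_force": 40}}

```text
time_s: 2.25
tool_pos: [0.6477, 0.1043, 0.4567]
tool_rot: [3.141, -0.0, -3.139]
wrist_force: [0.2, 0.3, -0.5]
width: 0.05
grip_force: 0.0
```

Emit:
{"api": "step_arm", "payload": {"plan": "0 0 0.02 0;0 0 0.025 0;0 0 0.025 0;0 0 0 0;0 0 0 0"}}

```text
time_s: 2.67
tool_pos: [0.6465, 0.1035, 0.3847]
tool_rot: [3.142, -0.005, -3.14]
wrist_force: [-0.1, 0.4, 0.7]
width: 0.0498
grip_force: 0.0
```

```bash
python3 - <<'E'
from h import *
np.set_printoptions(precision=3,suppress=True)
s=dict(np.load("w1.npz"))
C={"red":((45,90),[(45,140),(95,135),(70,252),(22,220)]),
"blue":((145,90),[(450,160),(515,135),(558,240),(495,264)]),
"light":((240,90),[(180,395),(245,420),(212,532),(143,500)]),
"brown":((335,90),[(660,403),(733,410),(725,528),(655,515)])}
for k,(o,p) in C.items():
    p=np.array(p,float)-[400*(k in("blue","brown")),300*(k in("light","brown"))]
    w=plane(s,p/4+o,.15,1)
    e=[(w[3]-w[0]),(w[2]-w[1])]; f=[w[1]-w[0],w[2]-w[3]]
    print(k,w.mean(0),"long",[ (np.linalg.norm(v),np.arctan2(v[1],v[0])) for v in e],"short",[(np.linalg.norm(v),np.arctan2(v[1],v[0])-np.pi/2) for v in f])
st=monitor.read_state();print(st["tool_pos"],st["tool_rot"],st["wrist_force"])
w=cams.snapshot("wrist"); cv2.imwrite("pics/w2.png",w["image"][:,:,::-1])
E
```

```text
red [ 0.417 -0.11 ] long [(np.float64(0.022195868095276128), np.float64(-0.5120851966762777)), (np.float64(0.030800716236001106), np.float64(-0.4114609918080943))] short [(np.float64(0.01644111229508283), np.float64(-0.03148295389120359)), (np.float64(0.01769301651991741), np.float64(-0.5600379064971026))]
blue [0.429 0.012] long [(np.float64(0.02544484391681725), np.float64(0.3573541779299765)), (np.float64(0.02509760149215256), np.float64(0.3419425240487823))] short [(np.float64(0.016289849437292378), np.float64(0.2864680496003773)), (np.float64(0.015882498784445094), np.float64(0.30674011539104384))]
light [0.424 0.115] long [(np.float64(0.023718400829204834), np.float64(-0.33942058946685416)), (np.float64(0.025021079068344883), np.float64(-0.2788793043364852))] short [(np.float64(0.014636676560668116), np.float64(-0.36906084976193876)), (np.float64(0.016232409375626696), np.float64(-0.44376005005326635))]
brown [0.421 0.222] long [(np.float64(0.025146038123441027), np.float64(0.012457813192737399)), (np.float64(0.026985671533410933), np.float64(-0.001783052124080359))] short [(np.float64(0.018115493566430316), np.float64(-0.022380397625191284)), (np.float64(0.01789123958363637), np.float64(-0.12592134058025972))]
[0.646 0.103 0.385] [ 3.142 -0.005 -3.14 ] [-0.082  0.399  0.689]
```

View pics/w2.png

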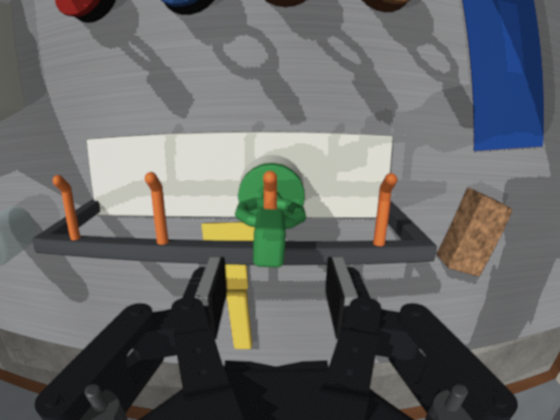

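```bash
python3 - <<'E'
from h import *
np.set_printoptions(precision=4,suppress=True)
s=cams.snapshot("wrist")
print(plane(s,[(59,181),(152,177),(270,176),(391,179)],.130,1))
print("base",plane(s,[(74,238),(162,242),(380,243)],.121,1))
print("grip",plane(s,[(270,258),(270,240)],.173,1))
E
```

```text
[[ 0.6189 -0.0784]
 [ 0.618   0.0115]
 [ 0.6183  0.1003]
 [ 0.6196  0.1906]]
base [[ 0.6755 -0.0812]
 [ 0.676   0.0095]
 [ 0.6766  0.1911]]
grip [[0.6611 0.1008]
 [0.6484 0.1008]]
```

Emit:
{"api": "step_arm", "payload": {"plan": "-0.002 -0.0015 0.025 0;-0.002 -0.0015 0.025 0;0 0 0.025 0;0 0 0 0;0 0 0 0"}}

```text
time_s: 3.18
tool_pos: [0.6511, 0.099, 0.3125]
tool_rot: [3.141, -0.0, -3.141]
wrist_force: [0.2, 0.4, 0.2]
width: 0.0501
grip_force: 0.0
```

Emit:
{"api": "step_arm", "payload": {"plan": "0 0 0 0;0 0 0 0;0 0 0 0;0 0 0 0;0 0 0 0", "jaw": 0.01}}

```text
time_s: 3.6
tool_pos: [0.6517, 0.0989, 0.3153]
tool_rot: [3.141, 0.006, -3.141]
wrist_force: [-1.1, 1.0, 6.3]
width: 0.0193
grip_force: 41.7
```

Emit:
{"api": "step_arm", "payload": {"plan": "0 0 -0.005 0;0 0 -0.005 0;0 0 -0.005 0;0 0 -0.005 0;0 0 0 0"}}

```text
time_s: 4.02
tool_pos: [0.6515, 0.0987, 0.333]
tool_rot: [3.141, 0.002, -3.141]
wrist_force: [-0.1, -0.3, -0.9]
width: 0.0197
grip_force: 40.7
```

Emit:
{"api": "step_arm", "payload": {"plan": "0.015 0 0 0;0.02 0 0 0;0.02 0 0 0;0.025 0 0 0;0 0 0 0"}}

```text
time_s: 4.43
tool_pos: [0.5677, 0.099, 0.3305]
tool_rot: [-3.142, -0.006, -3.141]
wrist_force: [0.8, 1.1, -2.7]
width: 0.0197
grip_force: 40.6
```

Emit:
{"api": "step_arm", "payload": {"plan": "0 0 -0.02 0;0 0 -0.025 0;0.007 0.03 -0.005 0;0.007 0.03 0 0;0.007 0.03 0 0"}}

```text
time_s: 4.85
tool_pos: [0.5505, 0.1892, 0.3831]
tool_rot: [3.141, 0.003, 3.14]
wrist_force: [0.6, 0.3, -3.3]
width: 0.0194
grip_force: 40.6
```

Emit:
{"api": "step_arm", "payload": {"plan": "0.008 0.03 0 0;0.008 0.03 0 0;0.008 0.03 0 0;0.008 0.03 0 0;0.008 0.03 0 0"}}

```text
time_s: 5.27
tool_pos: [0.5099, 0.3402, 0.3816]
tool_rot: [3.141, 0.0, -3.141]
wrist_force: [0.7, -0.0, -1.9]
width: 0.0195
grip_force: 40.6
```

Emit:
{"api": "step_arm", "payload": {"plan": "0.008 0.03 0 0;0.008 0.03 0 0;0 0 0 0;0 0 0 0;0 0 0 0"}}

```text
time_s: 5.68
tool_pos: [0.4945, 0.3987, 0.3813]
tool_rot: [-3.141, -0.0, -3.141]
wrist_force: [-0.4, 0.7, -2.2]
width: 0.0195
grip_force: 40.8
```

Emit:
{"api": "step_arm", "payload": {"plan": "0 0 0.03 0;0 0 0.03 0;0 0 0.018 0;0 0 0 0;0 0 0 0"}}

```text
time_s: 6.1
tool_pos: [0.4947, 0.3974, 0.3025]
tool_rot: [-3.14, -0.003, 3.14]
wrist_force: [-0.7, -0.6, -1.1]
width: 0.0195
grip_force: 40.8
```

Emit:
{"api": "step_arm", "payload": {"plan": "0 0 0.0025 0;0 0 0.0025 0;0 0 0.0 0;0 0 0 0"}}

```text
time_s: 6.43
tool_pos: [0.4945, 0.3987, 0.3001]
tool_rot: [3.14, 0.002, -3.142]
wrist_force: [0.8, -0.1, -2.5]
width: 0.0198
grip_force: 40.8
```

Emit:
{"api": "step_arm", "payload": {"plan": "0 0 0.002 0;0 0 0.002 0;0 0 0.0 0;0 0 0 0"}}

```text
time_s: 6.77
tool_pos: [0.4943, 0.3989, 0.2955]
tool_rot: [3.141, 0.001, -3.141]
wrist_force: [-0.6, 1.0, 0.5]
width: 0.0196
grip_force: 41.3
```

Emit:
{"api": "step_arm", "payload": {"plan": "0 0 0.0015 0;0 0 0 0;0 0 0 0;0 0 0 0"}}

```text
time_s: 7.1
tool_pos: [0.4942, 0.3989, 0.2955]
tool_rot: [3.14, 0.002, -3.141]
wrist_force: [-1.2, -0.1, 6.2]
width: 0.0199
grip_force: 42.0
```

Emit:
{"api": "step_arm", "payload": {"plan": "0 0 0 0;0 0 0 0;0 0 0 0;0 0 0 0;0 0 0 0", "jaw": 0.05}}

```text
time_s: 7.52
tool_pos: [0.4943, 0.3987, 0.2928]
tool_rot: [-3.141, -0.0, -3.141]
wrist_force: [-0.1, -0.5, 0.3]
width: 0.05
grip_force: 0.0
```

Emit:
{"api": "step_arm", "payload": {"plan": "0 0 -0.02 0;0 0 -0.04 0;0 0 -0.04 0;0.012 -0.03 0 0;0.012 -0.03 0 0"}}

```text
time_s: 7.93
tool_pos: [0.4707, 0.3393, 0.3975]
tool_rot: [3.137, 0.008, -3.139]
wrist_force: [0.2, -0.4, -0.1]
width: 0.0497
grip_force: 0.0
```

Emit:
{"api": "step_arm", "payload": {"plan": "0.012 -0.03 0 0;0.012 -0.03 0 0;0.012 -0.03 0 0;0.013 -0.029 0 0;0 0 0 0"}}

```text
time_s: 8.35
tool_pos: [0.4194, 0.2163, 0.3932]
tool_rot: [-3.139, -0.001, 3.138]
wrist_force: [0.4, 0.1, 0.1]
width: 0.05
grip_force: 0.0
```

Emit:
{"api": "step_arm", "payload": {"plan": "0 0 0 0;0 0 0 0"}}

```text
time_s: 8.52
tool_pos: [0.4214, 0.2198, 0.3934]
tool_rot: [3.141, 0.001, 3.141]
wrist_force: [-0.4, -0.1, -1.1]
width: 0.0506
grip_force: 0.0
```

```bash
python3 - <<'E'
from h import *
w=cams.snapshot("wrist");t=cams.snapshot("top"); np.savez("w3.npz",**w)
im=np.hstack([w["image"],t["image"][120:330,40:360].repeat(2,0)[:, :]])
print(w["extrinsics"][:3,3])
cv2.imwrite("pics/w3.png",cv2.resize(im,(800,382),interpolation=cv2.INTER_AREA)[:,:,::-1])
c=[b for b in blobs(t,"green",100)][0]; print(c.min(0),c.max(0),plane(t,[c.mean(0)],.08))
E
```

```text
[0.33731605 0.22098712 0.36215521]
[ 77 250] [114 272] [[0.50069412 0.39863274]]
```

View pics/w3.png

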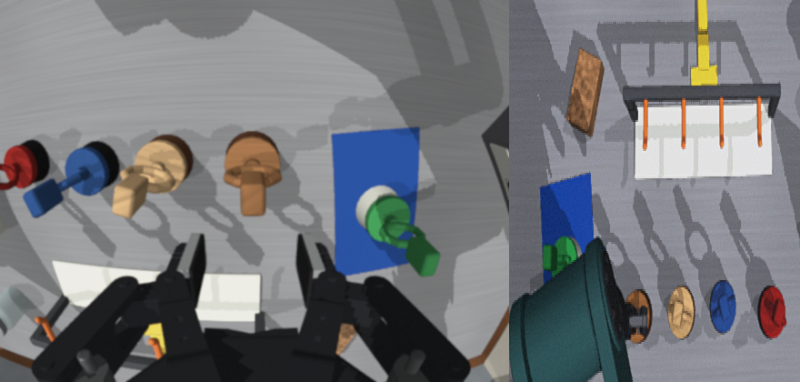

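The dry brush stands on the mat, clear of its edges. The brown grip top is at about wrist (278,225), giving x≈0.424, y≈0.221, square to the gripper. I grasp it now.

Emit:
{"api": "step_arm", "payload": {"plan": "-0.002 0.001 0.03 0;0 0 0.03 0;0 0 0.025 0;0 0 0.016 0;0 0 0 0"}}

```text
time_s: 9.03
tool_pos: [0.4222, 0.2211, 0.2873]
tool_rot: [-3.138, -0.009, -3.14]
wrist_force: [-0.4, -0.0, -1.5]
width: 0.0496
grip_force: 0.0
```

Emit:
{"api": "step_arm", "payload": {"plan": "0 0 0 0;0 0 0 0;0 0 0 0;0 0 0 0;0 0 0 0", "jaw": 0.01}}

```text
time_s: 9.45
tool_pos: [0.4239, 0.2211, 0.2941]
tool_rot: [3.14, 0.004, -3.141]
wrist_force: [0.4, 1.3, 2.6]
width: 0.0196
grip_force: 41.1
```

Emit:
{"api": "step_arm", "payload": {"plan": "0 0 -0.01 0;0 0 -0.02 0;0 0 -0.03 0;0 0 0 0;0 0 0 0"}}

```text
time_s: 9.87
tool_pos: [0.4236, 0.2208, 0.3546]
tool_rot: [3.14, 0.005, -3.141]
wrist_force: [1.1, 0.2, -3.1]
width: 0.0193
grip_force: 40.6
```

Emit:
{"api": "step_arm", "payload": {"plan": "-0.031 -0.006 0 0;-0.031 -0.006 0 0;-0.031 -0.006 0.005 0;-0.031 -0.006 0.006 0;-0.031 -0.006 0.007 0"}}

```text
time_s: 10.28
tool_pos: [0.5792, 0.1902, 0.3321]
tool_rot: [-3.141, -0.003, -3.141]
wrist_force: [-0.6, 0.2, -2.0]
width: 0.0195
grip_force: 40.1
```

Emit:
{"api": "step_arm", "payload": {"plan": "0 0 0 0;0 0 0 0;0 0 0 0"}}

```text
time_s: 10.53
tool_pos: [0.5778, 0.1906, 0.3323]
tool_rot: [-3.141, -0.004, 3.142]
wrist_force: [0.4, -0.4, -2.0]
width: 0.0195
grip_force: 40.1
```

```bash
python3 - <<'E'
from h import *
w=cams.snapshot("wrist"); print(w["extrinsics"][:3,3],monitor.read_state()["tool_pos"])
cv2.imwrite("pics/w4.png",w["image"][:,:,::-1])
E
```

```text
[0.493486   0.19171297 0.301362  ] [0.5774451  0.1908828  0.33326786]
```

View pics/w4.png

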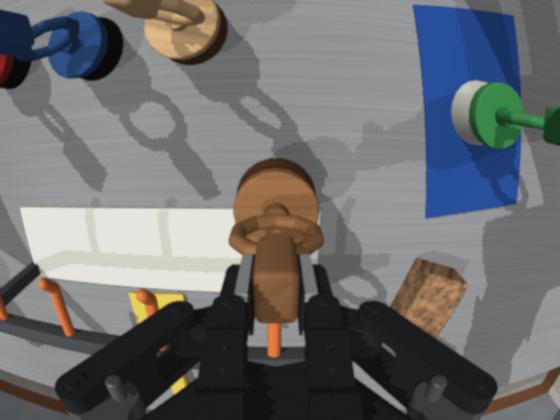

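The hook bar shows dead centre behind the held grip, at column 275. I insert, then lower.

Emit:
{"api": "step_arm", "payload": {"plan": "0 0 -0.003 0;-0.02 0 0 0;-0.02 0 0 0;-0.02 0 0 0;-0.013 0 0 0"}}

```text
time_s: 11.0
tool_pos: [0.6516, 0.1912, 0.3386]
tool_rot: [3.141, 0.003, -3.141]
wrist_force: [-0.2, 0.8, -1.9]
width: 0.0194
grip_force: 40.1
```

Emit:
{"api": "step_arm", "payload": {"plan": "0 0 0 0;0 0 0.005 0;0 0 0.005 0;0 0 0.003 0;0 0 0 0"}}

```text
time_s: 11.42
tool_pos: [0.6501, 0.191, 0.3229]
tool_rot: [-3.141, -0.003, -3.141]
wrist_force: [-0.8, -0.1, -2.1]
width: 0.0195
grip_force: 40.0
```

Emit:
{"api": "step_arm", "payload": {"plan": "0 0 0.002 0;0 0 0.002 0;0 0 0 0"}}

```text
time_s: 11.67
tool_pos: [0.651, 0.1908, 0.3199]
tool_rot: [-3.142, -0.001, -3.141]
wrist_force: [-0.9, -0.8, -2.8]
width: 0.0191
grip_force: 40.1
```

Emit:
{"api": "step_arm", "payload": {"plan": "0 0 0.002 0;0 0 0.001 0;0 0 0 0"}}

```text
time_s: 11.92
tool_pos: [0.6513, 0.1908, 0.318]
tool_rot: [3.141, 0.001, -3.141]
wrist_force: [-0.4, -0.1, -0.5]
width: 0.0193
grip_force: 40.5
```

Emit:
{"api": "step_arm", "payload": {"plan": "0 0 0.002 0;0 0 0.0 0;0 0 0 0"}}

```text
time_s: 12.17
tool_pos: [0.6512, 0.1908, 0.3177]
tool_rot: [3.141, 0.002, -3.141]
wrist_force: [-2.1, -0.4, 4.6]
width: 0.0194
grip_force: 41.3
```

Emit:
{"api": "step_arm", "payload": {"plan": "0 0 0 0;0 0 0 0;0 0 0 0;0 0 0 0;0 0 -0.005 0", "jaw": 0.045}}

```text
time_s: 12.58
tool_pos: [0.6511, 0.1907, 0.3186]
tool_rot: [-3.141, -0.003, -3.141]
wrist_force: [-0.2, 0.1, -0.5]
width: 0.0447
grip_force: 0.0
```

Emit:
{"api": "step_arm", "payload": {"plan": "0 0 -0.02 0;0 0 -0.03 0;0 0 -0.03 0;0.0325 -0.011 0 0;0.0325 -0.011 0 0"}}

```text
time_s: 13.0
tool_pos: [0.5873, 0.1688, 0.403]
tool_rot: [3.14, 0.006, -3.141]
wrist_force: [-0.7, -0.0, -0.1]
width: 0.0452
grip_force: 0.0
```

Emit:
{"api": "step_arm", "payload": {"plan": "0.0325 -0.011 0 0;0.0325 -0.011 0 0;0.0325 -0.011 0 0;0.0325 -0.011 0 0;0.0325 -0.011 0 0"}}

```text
time_s: 13.42
tool_pos: [0.4221, 0.1132, 0.4004]
tool_rot: [3.142, 0.001, -3.141]
wrist_force: [-0.5, -0.9, 0.1]
width: 0.045
grip_force: 0.0
```

Emit:
{"api": "step_arm", "payload": {"plan": "0 0 0 0.103;0 0 0 0.103;0 0 0 0.103;0 0 0 0;0 0 0 0"}}

```text
time_s: 13.83
tool_pos: [0.4237, 0.1137, 0.4006]
tool_rot: [3.141, 0.001, 2.835]
wrist_force: [0.2, -0.6, 0.2]
width: 0.0448
grip_force: 0.0
```

```bash
python3 - <<'E'
from h import *
w=cams.snapshot("wrist");t=cams.snapshot("scene"); np.savez("w5.npz",**w)
print(w["extrinsics"],monitor.read_state()["tool_pos"])
im=np.hstack([w["image"],cv2.resize(t["image"][100:260,220:440],(560,420),interpolation=cv2.INTER_CUBIC)])
cv2.imwrite("pics/w5.png",cv2.resize(im,(800,300),interpolation=cv2.INTER_AREA)[:,:,::-1])
E
```

```text
[[ 0.30221392 -0.90154573 -0.30964826  0.34346244]
 [ 0.9532395   0.286198    0.09708325  0.13993024]
 [ 0.00109572 -0.32450886  0.94588202  0.3693272 ]
 [ 0.          0.          0.          1.        ]] [0.42389007 0.11371141 0.40035725]
```

View pics/w5.png

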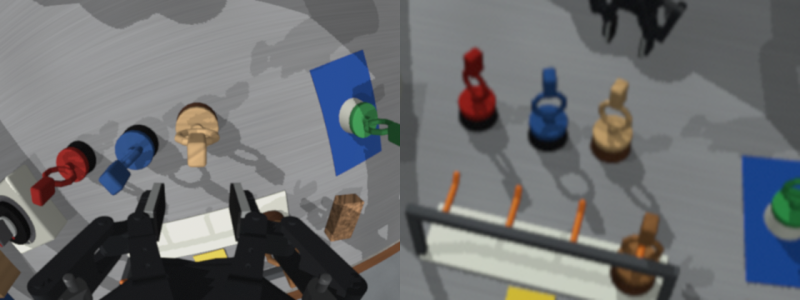

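Brown hangs well on hook 3. The light grip is aligned and centred at wrist (276,224).

Emit:
{"api": "step_arm", "payload": {"plan": "-0.003 0 0.03 0;0 0 0.03 0;0 0 0.03 0;0 0 0.018 0;0 0 0 0"}}

```text
time_s: 14.35
tool_pos: [0.4251, 0.1126, 0.2872]
tool_rot: [-3.137, -0.009, 2.834]
wrist_force: [-1.4, -0.5, -0.2]
width: 0.045
grip_force: 0.0
```

Emit:
{"api": "step_arm", "payload": {"plan": "0 0 0 0;0 0 0 0;0 0 0 0;0 0 0 0;0 0 0 0", "jaw": 0.01}}

```text
time_s: 14.77
tool_pos: [0.4272, 0.1128, 0.2939]
tool_rot: [3.14, 0.003, 2.833]
wrist_force: [0.0, 0.1, 1.7]
width: 0.0194
grip_force: 42.4
```

Emit:
{"api": "step_arm", "payload": {"plan": "0 0 -0.01 0;0 0 -0.02 -0.103;0 0 -0.025 -0.103;0 0 0 -0.103;0 0 0 0"}}

```text
time_s: 15.18
tool_pos: [0.427, 0.1129, 0.3501]
tool_rot: [3.141, 0.005, -3.14]
wrist_force: [-0.3, -1.0, -1.2]
width: 0.0192
grip_force: 41.9
```

Emit:
{"api": "step_arm", "payload": {"plan": "-0.03 -0.002 0 0;-0.03 -0.003 0 0;-0.03 -0.002 0.002 0;-0.03 -0.003 0.005 0;-0.03 -0.002 0.006 0"}}

```text
time_s: 15.6
tool_pos: [0.5778, 0.1006, 0.3337]
tool_rot: [-3.142, -0.001, 3.139]
wrist_force: [0.0, 0.8, -0.9]
width: 0.0195
grip_force: 41.5
```

Emit:
{"api": "step_arm", "payload": {"plan": "0 0 0 0;0 0 0 0;0 0 0 0"}}

```text
time_s: 15.85
tool_pos: [0.5762, 0.1009, 0.3333]
tool_rot: [3.142, -0.003, 3.14]
wrist_force: [-0.1, -1.2, -0.8]
width: 0.0193
grip_force: 41.5
```

```bash
python3 - <<'E'
from h import *
w=cams.snapshot("wrist"); print(w["extrinsics"][:3,3],monitor.read_state()["tool_pos"])
cv2.imwrite("pics/w6.png",w["image"][:,:,::-1])
E
```

```text
[0.49194775 0.10205137 0.302287  ] [0.57587815 0.10098531 0.3341002 ]
```

View pics/w6.png

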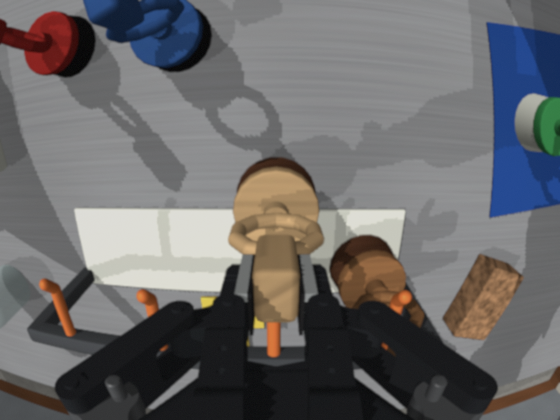

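The light brush is centred on hook 2 (column 275), so I insert it.

Emit:
{"api": "step_arm", "payload": {"plan": "0 0 -0.003 0;-0.02 0 0 0;-0.02 0 0 0;-0.02 0 0 0;-0.015 0 0 0"}}

```text
time_s: 16.32
tool_pos: [0.6518, 0.1011, 0.3388]
tool_rot: [3.141, 0.002, -3.142]
wrist_force: [0.3, -1.1, -1.4]
width: 0.0188
grip_force: 41.5
```

Emit:
{"api": "step_arm", "payload": {"plan": "0 0 0 0;0 0 0.006 0;0 0 0.006 0;0 0 0.004 0;0 0 0 0"}}

```text
time_s: 16.73
tool_pos: [0.6504, 0.101, 0.3195]
tool_rot: [-3.141, -0.003, -3.141]
wrist_force: [-0.5, -0.3, -2.1]
width: 0.0196
grip_force: 41.5
```

Emit:
{"api": "step_arm", "payload": {"plan": "0 0 0.002 0;0 0 0.002 0;0 0 0 0;0 0 0 0"}}

```text
time_s: 17.07
tool_pos: [0.6515, 0.1009, 0.3179]
tool_rot: [3.142, 0.001, -3.141]
wrist_force: [-0.9, -0.7, -0.0]
width: 0.0192
grip_force: 41.9
```

Emit:
{"api": "step_arm", "payload": {"plan": "0 0 0.001 0;0 0 0 0;0 0 0 0;0 0 0 0;0 0 -0.005 0", "jaw": 0.045}}

```text
time_s: 17.48
tool_pos: [0.6515, 0.1008, 0.32]
tool_rot: [-3.142, -0.002, -3.141]
wrist_force: [0.1, 0.0, -0.6]
width: 0.0451
grip_force: 0.0
```

Emit:
{"api": "step_arm", "payload": {"plan": "0 0 -0.02 0;0 0 -0.03 0;0 0 -0.03 0;0.032 -0.0126 0 0;0.032 -0.0126 0 0"}}

```text
time_s: 17.9
tool_pos: [0.5885, 0.0757, 0.4043]
tool_rot: [3.141, 0.006, -3.14]
wrist_force: [-0.6, -0.4, -0.7]
width: 0.0449
grip_force: 0.0
```

Emit:
{"api": "step_arm", "payload": {"plan": "0.032 -0.0126 0 0;0.032 -0.0126 0 0;0.032 -0.0126 0 0;0.032 -0.0126 0 0;0.032 -0.0126 0 0"}}

```text
time_s: 18.32
tool_pos: [0.426, 0.0122, 0.4017]
tool_rot: [-3.141, 0.001, -3.141]
wrist_force: [0.2, -0.9, 0.8]
width: 0.0447
grip_force: 0.0
```

Emit:
{"api": "step_arm", "payload": {"plan": "0 0 0 -0.11;0 0 0 -0.11;0 0 0 -0.11;0 0 0 0;0 0 0 0"}}

```text
time_s: 18.73
tool_pos: [0.4276, 0.0125, 0.4018]
tool_rot: [-3.141, 0.001, -2.814]
wrist_force: [-0.6, 1.3, -0.0]
width: 0.0447
grip_force: 0.0
```

```bash
python3 - <<'E'
from h import *
w=cams.snapshot("wrist");t=cams.snapshot("scene"); np.savez("w7.npz",**w)
print(w["extrinsics"][:3,3],monitor.read_state()["tool_pos"])
im=np.hstack([w["image"],cv2.resize(t["image"][100:260,200:413],(560,420),interpolation=cv2.INTER_CUBIC)])
cv2.imwrite("pics/w7.png",cv2.resize(im,(800,300),interpolation=cv2.INTER_AREA)[:,:,::-1])
E
```

```text
[ 0.34788266 -0.01317301  0.37045057] [0.42774254 0.01262548 0.401467  ]
```

View pics/w7.png

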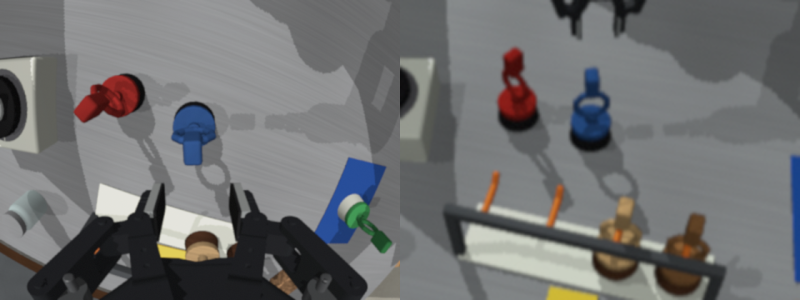

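The light brush hangs on hook 2. The blue grip is centred at wrist (271,220) and square to the gripper, needing only a few mm of shift.

Emit:
{"api": "step_arm", "payload": {"plan": "-0.002 -0.003 0.03 0;0 0 0.03 0;0 0 0.03 0;0 0 0.019 0;0 0 0 0"}}

```text
time_s: 19.25
tool_pos: [0.4289, 0.0106, 0.2871]
tool_rot: [3.137, -0.009, -2.813]
wrist_force: [-1.2, 0.3, -0.4]
width: 0.0451
grip_force: 0.0
```

Emit:
{"api": "step_arm", "payload": {"plan": "0 0 0 0;0 0 0 0;0 0 0 0;0 0 0 0;0 0 0 0", "jaw": 0.01}}

```text
time_s: 19.67
tool_pos: [0.4311, 0.0103, 0.2939]
tool_rot: [-3.14, 0.003, -2.812]
wrist_force: [1.6, -0.6, 2.1]
width: 0.0196
grip_force: 42.8
```

Emit:
{"api": "step_arm", "payload": {"plan": "0 0 -0.01 0;0 0 -0.02 0.11;0 0 -0.025 0.11;0 0 0 0.11;0 0 0 0"}}

```text
time_s: 20.08
tool_pos: [0.4309, 0.0104, 0.35]
tool_rot: [-3.141, 0.005, 3.14]
wrist_force: [0.2, -0.7, -1.7]
width: 0.0193
grip_force: 42.4
```

Emit:
{"api": "step_arm", "payload": {"plan": "-0.0295 0 0 0;-0.0295 0 0 0;-0.0295 0 0.002 0;-0.0295 0 0.005 0;-0.0295 0 0.006 0"}}

```text
time_s: 20.5
tool_pos: [0.5792, 0.0105, 0.3337]
tool_rot: [3.141, -0.001, -3.138]
wrist_force: [0.4, 0.8, -1.6]
width: 0.0196
grip_force: 42.2
```

Emit:
{"api": "step_arm", "payload": {"plan": "0 0 0 0;0 0 0 0;0 0 0 0"}}

```text
time_s: 20.75
tool_pos: [0.5776, 0.0105, 0.3333]
tool_rot: [3.141, -0.003, -3.14]
wrist_force: [-0.2, -0.3, -1.7]
width: 0.0193
grip_force: 42.1
```

Emit:
{"api": "step_arm", "payload": {"plan": "0 0 -0.003 0;-0.02 0 0 0;-0.02 0 0 0;-0.02 0 0 0;-0.0135 0 0 0"}}

```text
time_s: 21.17
tool_pos: [0.6517, 0.0105, 0.3389]
tool_rot: [-3.142, 0.003, -3.141]
wrist_force: [0.2, -0.1, -1.2]
width: 0.0195
grip_force: 42.2
```

Emit:
{"api": "step_arm", "payload": {"plan": "0 0 0 0;0 0 0.006 0;0 0 0.006 0;0 0 0.004 0;0 0 0 0"}}

```text
time_s: 21.58
tool_pos: [0.6503, 0.0105, 0.3196]
tool_rot: [3.141, -0.003, -3.141]
wrist_force: [-0.0, -0.7, -1.7]
width: 0.0193
grip_force: 42.1
```

Emit:
{"api": "step_arm", "payload": {"plan": "0 0 0.002 0;0 0 0.002 0;0 0 0.001 0;0 0 0 0"}}

```text
time_s: 21.92
tool_pos: [0.6513, 0.0105, 0.3175]
tool_rot: [3.142, 0.001, -3.141]
wrist_force: [-2.5, 0.2, 2.5]
width: 0.0195
grip_force: 42.9
```

Emit:
{"api": "step_arm", "payload": {"plan": "0 0 0 0;0 0 0 0;0 0 0 0;0 0 0 0;0 0 -0.005 0", "jaw": 0.045}}

```text
time_s: 22.33
tool_pos: [0.6514, 0.0104, 0.3198]
tool_rot: [3.141, -0.003, -3.141]
wrist_force: [-0.7, 0.8, -0.2]
width: 0.0452
grip_force: 0.0
```

```bash
python3 - <<'E'
from h import *
s=dict(np.load("w7.npz"))
print("head",plane(s,[(172,132)],.042,1),"grip",plane(s,[(123,150)],.145,1))
c=blobs(s,"red",100)[0]; print(c.min(0),c.max(0))
E
```

```text
head [[ 0.41360176 -0.10491317]] grip [[ 0.41688402 -0.11121322]]
[104 105] [195 170]
```

Emit:
{"api": "step_arm", "payload": {"plan": "0 0 -0.02 0;0 0 -0.03 0;0 0 -0.03 0;0.0294 -0.0147 0 0;0.0294 -0.0147 0 0"}}

```text
time_s: 22.75
tool_pos: [0.5934, -0.0188, 0.4044]
tool_rot: [-3.141, 0.006, -3.14]
wrist_force: [-1.1, -0.8, 0.7]
width: 0.0452
grip_force: 0.0
```

Emit:
{"api": "step_arm", "payload": {"plan": "0.0294 -0.0147 0 0;0.0294 -0.0147 0 0;0.0294 -0.0147 0 0;0.0294 -0.0147 0 0;0.0294 -0.0147 0 0"}}

```text
time_s: 23.17
tool_pos: [0.4442, -0.0929, 0.4016]
tool_rot: [-3.141, 0.001, -3.141]
wrist_force: [0.1, -0.5, 0.0]
width: 0.0448
grip_force: 0.0
```

Emit:
{"api": "step_arm", "payload": {"plan": "0.0294 -0.0147 0 0;0 0 0 0.112;0 0 0 0.112;0 0 0 0.112;0 0 0 0.112"}}

```text
time_s: 23.58
tool_pos: [0.416, -0.1074, 0.4019]
tool_rot: [3.141, 0.001, 2.688]
wrist_force: [-0.9, -0.5, -0.4]
width: 0.0446
grip_force: 0.0
```

Emit:
{"api": "step_arm", "payload": {"plan": "0 0 0 0;0 0 0 0"}}

```text
time_s: 23.75
tool_pos: [0.4163, -0.1072, 0.4016]
tool_rot: [3.141, 0.001, 2.697]
wrist_force: [-0.9, -0.4, 0.4]
width: 0.0451
grip_force: 0.0
```

```bash
python3 - <<'E'
from h import *
w=cams.snapshot("wrist");t=cams.snapshot("top"); np.savez("w8.npz",**w); np.savez("t8.npz",**t)
print(w["extrinsics"][:3,3],monitor.read_state()["tool_pos"])
a=cv2.resize(w["image"][60:360,0:400],(500,375),interpolation=cv2.INTER_CUBIC)
b=cv2.resize(t["image"][210:310,370:480],(412,375),interpolation=cv2.INTER_CUBIC)[:,:300]
b=cv2.resize(t["image"][215:305,375:465],(300,300),interpolation=cv2.INTER_CUBIC); b=np.vstack([b,np.zeros((75,300,3),np.uint8)])
cv2.imwrite("pics/w8.png",np.hstack([a,b])[:,:,::-1])
E
```

```text
[ 0.34030049 -0.07019543  0.3703056 ] [ 0.41637547 -0.1071886   0.40140956]
```

View pics/w8.png

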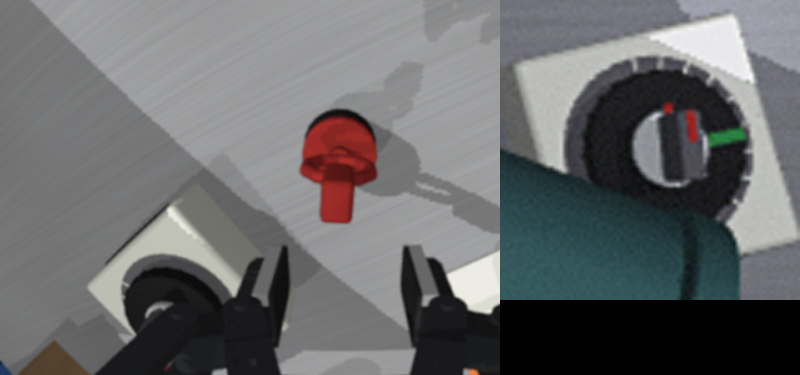

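Red's grip is at wrist (269,224), nearly square. In the top crop the dryer pointer aims about away from the robot, and the green mark points about right (−y). So the timer needs roughly a 1.4 rad clockwise turn later.

Emit:
{"api": "step_arm", "payload": {"plan": "-0.004 -0.005 0.03 -0.03;0 0 0.03 0;0 0 0.03 0;0 0 0.0185 0;0 0 0 0"}}

```text
time_s: 24.27
tool_pos: [0.4163, -0.1128, 0.2877]
tool_rot: [-3.141, -0.01, 2.725]
wrist_force: [-0.7, 0.0, -0.6]
width: 0.0447
grip_force: 0.0
```

Emit:
{"api": "step_arm", "payload": {"plan": "0 0 0 0;0 0 0 0;0 0 0 0;0 0 0 0;0 0 0 0", "jaw": 0.01}}

```text
time_s: 24.68
tool_pos: [0.4184, -0.1137, 0.2946]
tool_rot: [3.141, 0.004, 2.724]
wrist_force: [1.0, 0.4, 2.2]
width: 0.0195
grip_force: 42.4
```

Emit:
{"api": "step_arm", "payload": {"plan": "0 0 -0.01 0;0 0 -0.02 -0.104;0 0 -0.025 -0.104;0 0 0 -0.104;0 0 0 -0.104"}}

```text
time_s: 25.1
tool_pos: [0.4182, -0.1136, 0.3507]
tool_rot: [-3.14, 0.005, -3.138]
wrist_force: [-0.8, 0.4, -2.0]
width: 0.0196
grip_force: 42.0
```

Emit:
{"api": "step_arm", "payload": {"plan": "0 0 0 0;0 0 0 0"}}

```text
time_s: 25.27
tool_pos: [0.4177, -0.1134, 0.3481]
tool_rot: [3.142, 0.0, 3.137]
wrist_force: [-0.5, -0.3, -2.0]
width: 0.0193
grip_force: 41.9
```

Emit:
{"api": "step_arm", "payload": {"plan": "-0.032 0.0067 0 0;-0.032 0.0067 0 0;-0.032 0.0067 0.002 0;-0.032 0.0067 0.005 0;-0.032 0.0067 0.006 0"}}

```text
time_s: 25.68
tool_pos: [0.5793, -0.0798, 0.3346]
tool_rot: [-3.142, 0.0, 3.137]
wrist_force: [0.8, -0.4, -1.0]
width: 0.0195
grip_force: 41.9
```

Emit:
{"api": "step_arm", "payload": {"plan": "0 0 0 0;0 0 0 0;0 0 0 0"}}

```text
time_s: 25.93
tool_pos: [0.5776, -0.0802, 0.3339]
tool_rot: [3.141, -0.002, 3.139]
wrist_force: [-0.4, 0.8, -1.5]
width: 0.0193
grip_force: 41.8
```

Emit:
{"api": "step_arm", "payload": {"plan": "0 0 -0.003 0;-0.02 0 0 0;-0.02 0 0 0;-0.02 0 0 0;-0.0135 0 0 0"}}

```text
time_s: 26.35
tool_pos: [0.6515, -0.0809, 0.3395]
tool_rot: [-3.141, 0.003, 3.138]
wrist_force: [-0.6, 0.3, -2.0]
width: 0.0197
grip_force: 41.8
```

Emit:
{"api": "step_arm", "payload": {"plan": "0 0 0 0;0 0 0.006 0;0 0 0.006 0;0 0 0.004 0;0 0 0 0"}}

```text
time_s: 26.77
tool_pos: [0.6502, -0.0804, 0.32]
tool_rot: [3.141, -0.003, 3.139]
wrist_force: [-0.7, -0.2, -2.1]
width: 0.0194
grip_force: 41.8
```

Emit:
{"api": "step_arm", "payload": {"plan": "0 0 0.002 0;0 0 0.002 0;0 0 0.001 0;0 0 0 0"}}

```text
time_s: 27.1
tool_pos: [0.6511, -0.0804, 0.3179]
tool_rot: [-3.141, 0.001, 3.14]
wrist_force: [-2.6, 0.0, 2.4]
width: 0.0196
grip_force: 42.5
```

Emit:
{"api": "step_arm", "payload": {"plan": "0 0 0 0;0 0 0 0;0 0 0 0;0 0 0 0;0 0 -0.005 0", "jaw": 0.045}}

```text
time_s: 27.52
tool_pos: [0.6512, -0.0803, 0.3203]
tool_rot: [3.141, -0.003, 3.14]
wrist_force: [-0.2, 0.1, -0.1]
width: 0.0451
grip_force: 0.0
```

Emit:
{"api": "step_arm", "payload": {"plan": "0 0 -0.02 0;0 0 -0.03 0;0 0 -0.03 0;0 0 -0.03 0;0 0 0 0"}}

```text
time_s: 27.93
tool_pos: [0.6513, -0.0804, 0.4411]
tool_rot: [-3.139, 0.014, 3.14]
wrist_force: [1.1, 0.3, 2.7]
width: 0.045
grip_force: 0.0
```

```bash
python3 - <<'E'
from h import *
np.set_printoptions(precision=4,suppress=True)
t=cams.snapshot("top"); np.savez("t9.npz",**t)
sc=cams.snapshot("scene"); np.savez("s9.npz",**sc)
for n in("green","red"):
  for b in blobs(t,n,3): print(n,len(b),b.min(0),b.max(0),plane(t,[b.mean(0)],.09))
g=cv2.cvtColor(t["image"],cv2.COLOR_RGB2HSV)
m=((g[...,2]<60)*255).astype(np.uint8); m[:, :380]=0; m[:215]=0; m[305:]=0;m[:,470:]=0
c,_=cv2.findContours(m,cv2.RETR_EXTERNAL,cv2.CHAIN_APPROX_NONE)
for b in sorted(c,key=len)[-2:]:
  if len(b)>10: print(len(b),cv2.fitEllipse(b),plane(t,[cv2.fitEllipse(b)[0]],.09))
E
```

```text
green 99 [ 77 250] [114 277] [[0.4945 0.3915]]
green 23 [438 253] [447 258] [[ 0.4926 -0.3594]]
red 81 [305 172] [327 202] [[ 0.6515 -0.0862]]
red 18 [431 248] [433 256] [[ 0.501  -0.3367]]
red 6 [424 246] [426 248] [[ 0.513  -0.3226]]
271 ((423.0723571777344, 259.7259216308594), (43.4224853515625, 46.04167938232422), 122.58418273925781) [[ 0.4846 -0.316 ]]
```

Emit:
{"api": "step_arm", "payload": {"plan": "0.0208 -0.0295 0 0;0.0208 -0.0295 0 0;0.0208 -0.0295 0 0;0.0208 -0.0295 0 0;0.0208 -0.0295 0 0"}}

```text
time_s: 28.45
tool_pos: [0.5459, -0.2286, 0.4295]
tool_rot: [3.14, -0.003, 3.14]
wrist_force: [-0.3, -1.2, -0.1]
width: 0.0452
grip_force: 0.0
```

Emit:
{"api": "step_arm", "payload": {"plan": "0.0208 -0.0295 0 0;0.0208 -0.0295 0 0;0.0208 -0.0295 0 0;0 0 0 0.087;0 0 0 0.087"}}

```text
time_s: 28.87
tool_pos: [0.483, -0.3181, 0.4295]
tool_rot: [3.14, -0.003, 2.957]
wrist_force: [0.4, 0.2, 0.2]
width: 0.0448
grip_force: 0.0
```

Emit:
{"api": "step_arm", "payload": {"plan": "0 0 0 0.087;0 0 0 0;0 0 0 0;0 0 0 0"}}

```text
time_s: 29.2
tool_pos: [0.4846, -0.3159, 0.4306]
tool_rot: [3.141, -0.002, 2.881]
wrist_force: [-0.1, -0.5, 0.2]
width: 0.0452
grip_force: 0.0
```

```bash
python3 - <<'E'
from h import *
np.set_printoptions(precision=4,suppress=True)
w=cams.snapshot("wrist"); np.savez("w10.npz",**w)
print(w["extrinsics"][:3,3],monitor.read_state()["tool_pos"])
for n in("green","red"):
  for b in blobs(w,n,3): print(n,b.min(0),b.max(0))
s=dict(np.load("s9.npz"))
a=w["image"][90:310,140:440]; a=cv2.resize(a,(500,367),interpolation=cv2.INTER_CUBIC)
b=cv2.resize(s["image"][160:285,200:300+0],(294,367),interpolation=cv2.INTER_CUBIC)
b=cv2.resize(s["image"][175:285,215:385],(300,194),interpolation=cv2.INTER_CUBIC); b=np.vstack([b,np.zeros((173,300,3),np.uint8)])
cv2.imwrite("pics/w10.png",np.hstack([a,b])[:,:,::-1])
E
```

```text
[ 0.4032 -0.2933  0.3995] [ 0.4847 -0.3159  0.4309]
green [225 193] [247 208]
red [452 230] [528 306]
red [270 201] [279 221]
```

View pics/w10.png

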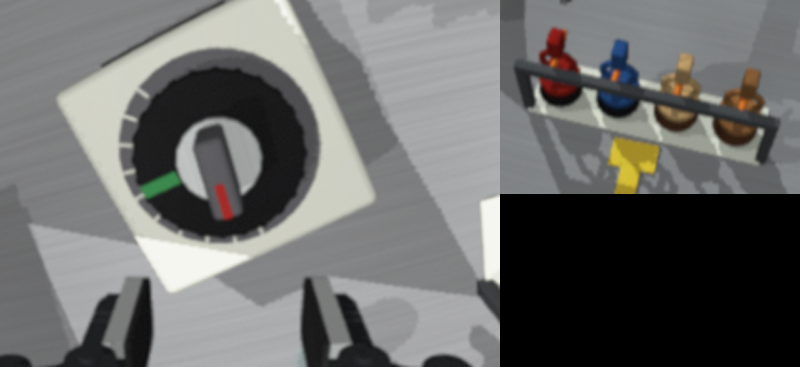

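All four brushes hang on hooks in the scene crop. In the wrist crop the bar runs from (208,135) to (230,216), with the red end forward, and the mark is at (159,185).

```bash
python3 - <<'E'
from h import *
np.set_printoptions(precision=4,suppress=True)
w=dict(np.load("w10.npz"))
k=500/300
f=lambda p,z:plane(w,np.array(p)/k+[140,90],z,1)
e=f([(209,137),(230,216)],.135); d=e[1]-e[0]
print("bar",e,e.mean(0),np.linalg.norm(d),np.arctan2(d[1],d[0]))
r=cv2.fitLine(blobs(w,"red",3)[1].astype(np.float32),cv2.DIST_L2,0,.01,.01).ravel()
q=plane(w,[r[2:]-8*r[:2],r[2:]+8*r[:2]],.135,1);q=q[np.argsort(q[:,0])];v=q[1]-q[0];print("redline",q.mean(0),np.arctan2(v[1],v[0]))
g=blobs(w,"green",3)[0]; G=plane(w,[np.mean(cv2.boxPoints(cv2.minAreaRect(g)),0)],.09,1)[0]
# ring/disc centre: dial outer scale ellipse
print("mark",G)
for z,c in((.096,(218,157)),(.09,(219,154))): 
    C=f([c],z)[0]; v=G-C; print("centre",C,np.linalg.norm(v),np.arctan2(v[1],v[0]))
C=e.mean(0);v=G-C; print(np.linalg.norm(v),np.arctan2(v[1],v[0]))
E
```

```text
bar [[ 0.4604 -0.3171]
 [ 0.504  -0.3178]] [ 0.4822 -0.3174] 0.043680083507332636 -0.01647036966816747
redline [ 0.4957 -0.319 ] 0.005995984534805742
mark [ 0.4903 -0.3573]
centre [ 0.4816 -0.3187] 0.03953474965070298 -1.3498497942086483
centre [ 0.4816 -0.3182] 0.04008605930579964 -1.3511769168121495
0.04067251006178701 -1.370546013044823
```

Emit:
{"api": "step_arm", "payload": {"plan": "0 0 0 -0.087;0 0 0 -0.087;0 0 0 -0.086;0.0025 -0.0017 0.02 0;0 0 0.03 0", "jaw": 0.04, "grip_force": 30}}

```text
time_s: 29.67
tool_pos: [0.4825, -0.318, 0.3854]
tool_rot: [-3.136, 0.007, 3.141]
wrist_force: [0.0, -0.7, 0.3]
width: 0.0399
grip_force: 0.0
```

Emit:
{"api": "step_arm", "payload": {"plan": "0 0 0.03 0;0 0 0.03 0;0 0 0.015 0;0 0 0.006 0;0 0 0 0"}}

```text
time_s: 30.08
tool_pos: [0.4818, -0.3172, 0.2985]
tool_rot: [3.139, -0.003, 3.14]
wrist_force: [-0.3, 0.1, 0.4]
width: 0.0397
grip_force: 0.0
```

Emit:
{"api": "step_arm", "payload": {"plan": "0 0 0 0;0 0 0 0"}}

```text
time_s: 30.25
tool_pos: [0.4826, -0.3181, 0.3029]
tool_rot: [-3.139, 0.003, 3.139]
wrist_force: [-0.0, -0.0, -0.3]
width: 0.0401
grip_force: 0.0
```

Emit:
{"api": "step_arm", "payload": {"plan": "0 0 0.006 0;0 0 0.006 0;0 0 0.006 0;0 0 0.003 0;0 0 0 0"}}

```text
time_s: 30.67
tool_pos: [0.4817, -0.3175, 0.2782]
tool_rot: [3.14, -0.002, 3.139]
wrist_force: [-0.3, -0.5, -0.3]
width: 0.0401
grip_force: 0.0
```

Emit:
{"api": "step_arm", "payload": {"plan": "0 0 0 0;0 0 0 0;0 0 0 0;0 0 0 0;0 0 0 0", "jaw": 0.008}}

```text
time_s: 31.08
tool_pos: [0.4818, -0.3194, 0.2799]
tool_rot: [-3.137, 0.0, 3.138]
wrist_force: [-0.2, -6.3, -2.6]
width: 0.0155
grip_force: 33.3
```

```bash
python3 - <<'E'
from h import *
s=monitor.read_state(); print({k:np.round(s[k],3) for k in("tool_pos","tool_rot","wrist_force","moment","width","grip_force","joint_pos")})
E
```

```text
{'tool_pos': array([ 0.482, -0.319,  0.28 ]), 'tool_rot': array([-3.137,  0.   ,  3.138]), 'wrist_force': array([-0.195, -6.256, -2.57 ]), 'moment': array([-0.757,  0.05 ,  0.011]), 'width': np.float64(0.015), 'grip_force': np.float64(33.349), 'joint_pos': array([-0.683,  0.204,  1.489, -0.003,  1.445, -2.249])}
```

Emit:
{"api": "step_arm", "payload": {"plan": "0 -0.002 0 0;0 0 0 0;0 0 0 0"}}

```text
time_s: 31.33
tool_pos: [0.4819, -0.3201, 0.2799]
tool_rot: [-3.141, -0.0, 3.138]
wrist_force: [-0.1, -1.9, 0.3]
width: 0.0157
grip_force: 33.7
```

Emit:
{"api": "step_arm", "payload": {"plan": "0 0 0 0.06;0 0 0 0.06;0 0 0 0.06;0 0 0 0.06;0 0 0 0.06"}}

```text
time_s: 31.75
tool_pos: [0.482, -0.3196, 0.2799]
tool_rot: [3.142, 0.0, 2.836]
wrist_force: [-1.4, -0.7, 0.1]
width: 0.0152
grip_force: 33.8
```

Turning cleanly; 1.07 rad to go.

Emit:
{"api": "step_arm", "payload": {"plan": "0 0 0 0.08;0 0 0 0.08;0 0 0 0.08;0 0 0 0.08;0 0 0 0.08"}}

```text
time_s: 32.17
tool_pos: [0.4823, -0.3192, 0.2799]
tool_rot: [3.14, -0.0, 2.435]
wrist_force: [1.3, 1.3, -1.1]
width: 0.0158
grip_force: 33.8
```

Emit:
{"api": "step_arm", "payload": {"plan": "0 0 0 0.08;0 0 0 0.08;0 0 0 0.08;0 0 0 0.08;0 0 0 0.08"}}

```text
time_s: 32.58
tool_pos: [0.4827, -0.3188, 0.2799]
tool_rot: [3.139, -0.001, 2.036]
wrist_force: [2.2, 2.7, -0.9]
width: 0.0151
grip_force: 33.7
```

Emit:
{"api": "step_arm", "payload": {"plan": "0 0 0 0.08;0 0 0 0.08;0 0 0 0.06;0 0 0 0.05;0 0 0 0"}}

```text
time_s: 33.0
tool_pos: [0.4831, -0.3187, 0.2799]
tool_rot: [3.138, -0.001, 1.769]
wrist_force: [4.3, 2.7, 0.0]
width: 0.0155
grip_force: 33.6
```

Emit:
{"api": "step_arm", "payload": {"plan": "0 0 0 0;0 0 0 0;0 0 0 0;0 0 0 0"}}

```text
time_s: 33.33
tool_pos: [0.4831, -0.3187, 0.28]
tool_rot: [3.138, -0.002, 1.771]
wrist_force: [3.9, 4.1, -0.8]
width: 0.0157
grip_force: 33.6
```

Emit:
{"api": "step_arm", "payload": {"plan": "0 0 0 0;0 0 0 0;0 0 0 0;0 0 0 0;0 0 0 0", "jaw": 0.04}}

```text
time_s: 33.75
tool_pos: [0.4818, -0.3199, 0.2797]
tool_rot: [-3.141, 0.0, 1.769]
wrist_force: [-0.2, 0.4, 1.0]
width: 0.0399
grip_force: 0.0
```

Emit:
{"api": "step_arm", "payload": {"plan": "0 0 -0.02 0;0 0 -0.03 0;0 0 -0.03 0;0 0 -0.04 0;0 0 -0.03 0"}}

```text
time_s: 34.17
tool_pos: [0.4817, -0.3198, 0.4327]
tool_rot: [3.14, 0.002, 1.769]
wrist_force: [0.2, -0.0, 0.5]
width: 0.0398
grip_force: 0.0
```

Emit:
{"api": "step_arm", "payload": {"plan": "0 0 0 0;0 0 0 0;0 0 0 0"}}

```text
time_s: 34.42
tool_pos: [0.4818, -0.3198, 0.4291]
tool_rot: [-3.141, -0.001, 1.769]
wrist_force: [0.1, -0.6, 0.3]
width: 0.0402
grip_force: 0.0
```

```bash
python3 - <<'E'
from h import *
np.set_printoptions(precision=4,suppress=True)
w=cams.snapshot("wrist"); np.savez("w11.npz",**w)
s=cams.snapshot("scene")
print(monitor.read_state()["tool_pos"])
g=blobs(w,"green",3)[0]; G=plane(w,[np.mean(cv2.boxPoints(cv2.minAreaRect(g)),0)],.09,1)[0]; print("mark",G)
for b in blobs(w,"red",3):
  r=cv2.fitLine(b.astype(np.float32),cv2.DIST_L2,0,.01,.01).ravel()
  q=plane(w,[r[2:]-8*r[:2],r[2:]+8*r[:2]],.135,1);v=q[1]-q[0];print("red",b.min(0),b.max(0),q.mean(0),np.arctan2(v[1],v[0]))
a=cv2.resize(w["image"][90:310,140:440],(400,293),interpolation=cv2.INTER_CUBIC)
b=cv2.resize(s["image"][100:260,200:478],(400,230),interpolation=cv2.INTER_CUBIC); b=np.vstack([b,np.zeros((63,400,3),np.uint8)])
cv2.imwrite("pics/w11.png",np.hstack([a,b])[:,:,::-1])
E
```

```text
[ 0.4819 -0.3197  0.4274]
mark [ 0.4914 -0.3638]
red [425   0] [530  31] [ 0.623 -0.108] 0.5018226618112565
red [276 202] [280 221] [ 0.4858 -0.3303] 1.766399648549069
```

View pics/w11.png

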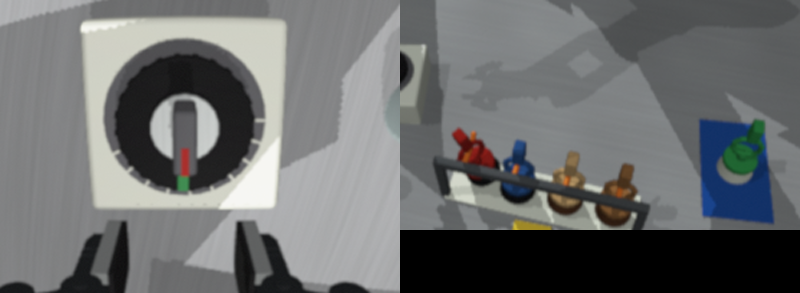

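The pointer lies on the green mark: both lie on the line through wrist crop (184,160–185). In the scene crop the red brush on hook 0 now looks tilted, so I check numerically whether it is swinging or displaced.

Emit:
{"api": "step_arm", "payload": {"plan": "0 0 0 0;0 0 0 0;0 0 0 0;0 0 0 0;0 0 0 0"}}

```text
time_s: 34.93
tool_pos: [0.482, -0.3198, 0.4294]
tool_rot: [-3.141, -0.0, 1.769]
wrist_force: [-0.6, -0.2, -0.2]
width: 0.0401
grip_force: 0.0
```

Emit:
{"api": "step_arm", "payload": {"plan": "0 0 0 0;0 0 0 0;0 0 0 0;0 0 0 0;0 0 0 0"}}

```text
time_s: 35.35
tool_pos: [0.482, -0.3198, 0.4297]
tool_rot: [3.141, 0.0, 1.769]
wrist_force: [-0.3, 0.6, -0.9]
width: 0.0403
grip_force: 0.0
```

```bash
python3 - <<'E'
from h import *
np.set_printoptions(precision=3,suppress=True)
old={"top":dict(np.load("t9.npz")),"scene":dict(np.load("s9.npz"))}
for k in range(2):
 for n in("top","scene"):
  s=cams.snapshot(n); np.savez(f"{n}12.npz",**s)
  for tag,q in(("old",old[n]),("new",s)):
   for col in("red","blue"):
    for b in blobs(q,col,30)[:4]:
     if b.min(0)[0]>230 and b.max(0)[0]<345: print(n,tag,col,len(b),b.min(0),b.max(0),b.mean(0).round(1))
E
```

```text
top old red 81 [305 172] [327 202] [315.4 187. ]
top old blue 82 [260 174] [286 204] [273.  189.5]
top new red 90 [302 172] [329 209] [315.8 192.3]
top new blue 82 [260 174] [286 204] [273.  189.5]
scene old red 82 [238 192] [258 214] [246.7 204.7]
scene old red 44 [238 219] [258 229] [247.2 224.6]
scene old blue 82 [272 198] [292 223] [282.6 211.8]
scene new red 77 [237 191] [259 214] [248.2 204.4]
scene new blue 82 [272 198] [292 223] [282.6 211.8]
top old red 81 [305 172] [327 202] [315.4 187. ]
top old blue 82 [260 174] [286 204] [273.  189.5]
top new red 96 [303 171] [329 211] [316.2 192.4]
top new blue 85 [260 174] [287 204] [273.3 189.4]
scene old red 82 [238 192] [258 214] [246.7 204.7]
scene old red 44 [238 219] [258 229] [247.2 224.6]
scene old blue 82 [272 198] [292 223] [282.6 211.8]
scene new red 82 [239 191] [261 215] [249.  204.4]
scene new blue 82 [272 198] [292 223] [282.6 211.8]
```

Emit:
{"api": "step_arm", "payload": {"plan": "0 0 0 0;0 0 0 0;0 0 0 0;0 0 0 0;0 0 0 0"}}

```text
time_s: 35.97
tool_pos: [0.482, -0.3197, 0.4297]
tool_rot: [3.142, -0.0, 1.769]
wrist_force: [-0.5, 0.5, -0.0]
width: 0.0401
grip_force: 0.0
```

Emit:
{"api": "step_arm", "payload": {"plan": "0 0 0 0;0 0 0 0;0 0 0 0;0 0 0 0;0 0 0 0"}}

```text
time_s: 36.38
tool_pos: [0.482, -0.3198, 0.4297]
tool_rot: [3.142, -0.0, 1.769]
wrist_force: [1.0, 0.3, 0.3]
width: 0.0399
grip_force: 0.0
```

Emit:
{"api": "step_arm", "payload": {"plan": "0 0 0 0;0 0 0 0;0 0 0 0;0 0 0 0;0 0 0 0"}}

```text
time_s: 36.8
tool_pos: [0.482, -0.3198, 0.4297]
tool_rot: [3.142, -0.0, 1.769]
wrist_force: [0.2, 0.4, 0.2]
width: 0.04
grip_force: 0.0
```

Emit:
{"api": "step_arm", "payload": {"plan": "0 0 0 0;0 0 0 0;0 0 0 0;0 0 0 0;0 0 0 0"}}

```text
time_s: 37.22
tool_pos: [0.482, -0.3198, 0.4297]
tool_rot: [3.142, -0.0, 1.769]
wrist_force: [0.1, 0.2, -0.4]
width: 0.0399
grip_force: 0.0
```

Emit:
{"api": "step_arm", "payload": {"plan": "0 0 0 0;0 0 0 0;0 0 0 0;0 0 0 0;0 0 0 0"}}

```text
time_s: 37.63
tool_pos: [0.482, -0.3197, 0.4297]
tool_rot: [3.142, -0.0, 1.769]
wrist_force: [-0.2, -0.1, -0.2]
width: 0.0397
grip_force: 0.0
```

```bash
python3 - <<'E'
from h import *
for k in range(6):
  for n in("top","scene"):
    s=cams.snapshot(n); np.savez(f"{n}13.npz",**s)
    for b in blobs(s,"red",30)[:4]:
     if b.min(0)[0]>230 and b.max(0)[0]<345: print(n,len(b),b.min(0),b.max(0),b.mean(0).round(1))
# handle silhouette in top view, rows of red mask
m=cv2.drawContours(np.zeros((420,560),np.uint8),[max([b for b in blobs(dict(np.load("top13.npz")),"red",30)],key=len)],-1,1,-1)
for f in("t9.npz","top13.npz"):
  q=dict(np.load(f))["image"];h=cv2.cvtColor(q,cv2.COLOR_RGB2HSV)[168:216,296:334]
  r=((h[...,0]<5)|(h[...,0]>171))&(h[...,1]>150)&(h[...,2]>30); o=(h[...,0]>=5)&(h[...,0]<15)&(h[...,1]>150)
  for i in range(0,48,2): print("".join("#" if r[i,j] else "o" if o[i,j] else "." for j in range(38)))
  print()
E
```

```text
top 89 [301 173] [327 209] [314.9 192.2]
scene 83 [239 190] [259 215] [248.6 204. ]
top 87 [301 173] [327 208] [315.1 192.2]
scene 86 [239 189] [260 215] [248.8 203.9]
top 87 [299 174] [326 207] [313.3 191.7]
scene 91 [239 189] [263 215] [249.2 203.9]
top 90 [296 174] [328 207] [312.2 191. ]
scene 106 [238 189] [264 215] [249.9 203.6]
top 90 [296 174] [328 207] [312.  191.1]
scene 91 [239 189] [263 215] [249.2 204. ]
top 90 [298 173] [326 208] [313.6 191.6]
scene 87 [239 189] [261 215] [248.8 204.1]
......................................
......................................
................#########.............
................#########.............
..............###########.............
..............#.#########.............
..............#############...........
.............##.###############.......
.............##..##############.......
............##################........
............#####ooooo########........
...........######ooooo########........
...........######ooo.o########........
..........#######ooooo#######.........
..........#######ooooo######..........
.........#
[... 577 characters left out ...]
................##############.......
...............################.......
........############.########.........
......###############.######..........
.....######################...........
....################o#######..........
...###############oooo#######.........
...##############ooooo#######.........
...##############ooooo#######.........
...########.######ooooo######.........
....###############ooo######..........
......#####################...........
.......###################............
.........################.............
..............######..................
......................................
......................................
......................................
```

Emit:
{"api": "step_arm", "payload": {"plan": "0 0 0 0;0 0 0 0;0 0 0 0;0 0 0 0;0 0 0 0"}}

```text
time_s: 38.65
tool_pos: [0.482, -0.3198, 0.4297]
tool_rot: [3.142, -0.0, 1.769]
wrist_force: [0.4, -0.1, 0.8]
width: 0.0396
grip_force: 0.0
```

Emit:
{"api": "step_arm", "payload": {"plan": "0 0 0 0;0 0 0 0;0 0 0 0;0 0 0 0;0 0 0 0"}}

```text
time_s: 39.07
tool_pos: [0.482, -0.3198, 0.4297]
tool_rot: [3.142, -0.0, 1.769]
wrist_force: [0.0, 0.2, -0.2]
width: 0.0399
grip_force: 0.0
```

Emit:
{"api": "step_arm", "payload": {"plan": "0 0 0 0;0 0 0 0;0 0 0 0;0 0 0 0;0 0 0 0"}}

```text
time_s: 39.48
tool_pos: [0.482, -0.3198, 0.4297]
tool_rot: [3.142, -0.0, 1.769]
wrist_force: [-0.3, 0.1, -0.2]
width: 0.0398
grip_force: 0.0
```

Emit:
{"api": "step_arm", "payload": {"plan": "0 0 0 0;0 0 0 0;0 0 0 0;0 0 0 0;0 0 0 0"}}

```text
time_s: 39.9
tool_pos: [0.482, -0.3198, 0.4297]
tool_rot: [3.142, -0.0, 1.769]
wrist_force: [0.2, -0.7, -1.4]
width: 0.0396
grip_force: 0.0
```

Emit:
{"api": "step_arm", "payload": {"plan": "0 0 0 0;0 0 0 0;0 0 0 0;0 0 0 0;0 0 0 0"}}

```text
time_s: 40.32
tool_pos: [0.482, -0.3198, 0.4297]
tool_rot: [3.142, -0.0, 1.769]
wrist_force: [-0.2, 0.4, 0.2]
width: 0.0405
grip_force: 0.0
```

Emit:
{"api": "step_arm", "payload": {"plan": "0 0 0 0;0 0 0 0;0 0 0 0;0 0 0 0;0 0 0 0"}}

```text
time_s: 40.73
tool_pos: [0.482, -0.3198, 0.4297]
tool_rot: [3.142, -0.0, 1.769]
wrist_force: [-0.6, -0.6, -0.3]
width: 0.0396
grip_force: 0.0
```

Emit:
{"api": "step_arm", "payload": {"plan": "0 0 0 0;0 0 0 0;0 0 0 0;0 0 0 0;0 0 0 0"}}

```text
time_s: 41.15
tool_pos: [0.482, -0.3198, 0.4297]
tool_rot: [3.142, -0.0, 1.769]
wrist_force: [0.2, -0.1, -0.7]
width: 0.0401
grip_force: 0.0
```

Emit:
{"api": "step_arm", "payload": {"plan": "0 0 0 0;0 0 0 0;0 0 0 0;0 0 0 0;0 0 0 0"}}

```text
time_s: 41.57
tool_pos: [0.482, -0.3198, 0.4297]
tool_rot: [3.142, -0.0, 1.769]
wrist_force: [-0.1, -0.7, -0.4]
width: 0.0402
grip_force: 0.0
```

Emit:
{"api": "step_arm", "payload": {"plan": "0 0 0 0;0 0 0 0;0 0 0 0;0 0 0 0;0 0 0 0"}}

```text
time_s: 41.98
tool_pos: [0.482, -0.3198, 0.4297]
tool_rot: [3.141, -0.0, 1.769]
wrist_force: [0.2, -0.1, 0.2]
width: 0.04
grip_force: 0.0
```

Emit:
{"api": "step_arm", "payload": {"plan": "0 0 0 0;0 0 0 0;0 0 0 0;0 0 0 0;0 0 0 0"}}

```text
time_s: 42.4
tool_pos: [0.482, -0.3198, 0.4297]
tool_rot: [3.142, -0.0, 1.769]
wrist_force: [0.8, -0.1, -0.2]
width: 0.04
grip_force: 0.0
```

```bash
python3 - <<'E'
from h import *
for k in range(8):
    s=cams.snapshot("top"); np.savez("top14.npz",**s)
    for b in blobs(s,"red",30)[:4]:
     if b.min(0)[0]>230 and b.max(0)[0]<345: print(len(b),b.min(0),b.max(0),b.mean(0).round(1))
sc=cams.snapshot("scene"); np.savez("scene14.npz",**sc)
def show(h):
  r=((h[...,0]<5)|(h[...,0]>171))&(h[...,1]>150)&(h[...,2]>30); o=(h[...,0]>=5)&(h[...,0]<15)&(h[...,1]>150)
  for i in range(h.shape[0]): print("".join(("%X"%(h[i,j,2]>>4)) if r[i,j] else "o" if o[i,j] else "." for j in range(h.shape[1])))
  print()
show(cv2.cvtColor(s["image"],cv2.COLOR_RGB2HSV)[170:214,294:334])
for f in("s9.npz","scene14.npz"): show(cv2.cvtColor(dict(np.load(f))["image"],cv2.COLOR_RGB2HSV)[186:234,232:268])
E
```

```text
90 [298 174] [326 208] [313.4 191.7]
90 [298 174] [326 208] [313.4 191.7]
89 [298 174] [326 208] [313.5 191.7]
90 [298 174] [326 208] [313.4 191.7]
90 [298 174] [326 208] [313.4 191.6]
89 [298 174] [326 208] [313.3 191.5]
90 [298 174] [326 208] [313.4 191.7]
89 [298 174] [326 208] [313.3 191.8]
........................................
........................................
........................................
...................ooo..................
...................oooo789..............
...................ooo78997.............
...................oo7899998............
...................o689998998...........
....................8999999999..........
...................6899999999998........
...................578999999999A9.......
...................457889999999AA.......
..............5544444468999999997.......
............55554344444678999998........
..........99656654.4444.5789998.........
........789976766...4444456898..........
........8977677655544444445787..........
.......5777665555555444.44456...........
.......5676556555556754.44566...........
......5565555556656897544
[... 3853 characters left out ...]
..........................654.....
....................................
....................................
....................................
....................................
....................................
...........4455.....................
...........3455444..................
...........23444444443..............
.............23344444332............
...............22232222.............
....................................
....................................
....................................
....................................
....................................
....................................
....................................
....................................
```

```bash
python3 - <<'E'
from h import *
np.set_printoptions(precision=4,suppress=True)
t=dict(np.load("top14.npz"));s=dict(np.load("scene14.npz"))
print("old grip",plane(t,[(316.5,177)],.173),"old head",plane(t,[(316,189)],.06))
g=tri(t,(320.5,180),s,(243,192.5)); print("grip tri",g, plane(t,[(320.5,180)],.17))
h=plane(t,[(312,193.5)],.06)[0]; print("head",h)
for z in(.165,.172):
  p=plane(t,[(320.5,180)],z)[0]; d=p-h; print("d",d,"tilt",np.arctan(np.linalg.norm(d)/(z-.06)),"eye",h+d*(.103-.06)/(z-.06))
# self-check against blue brush untouched
E
```

```text
old grip [[ 0.6548 -0.0794]] old head [[ 0.6532 -0.091 ]]
grip tri [ 0.6486 -0.0876  0.1716] [[ 0.649  -0.0878]]
head [ 0.6429 -0.0813]
d [ 0.0073 -0.0071] tilt 0.09663347199163654 eye [ 0.6459 -0.0843]
d [ 0.0057 -0.0062] tilt 0.07487939772411374 eye [ 0.6451 -0.0837]
```

The red brush was knocked but has settled on hook 0: its eye is about 8 mm from the hook point, tilt is about 0.1 rad and its grip top is at 0.172 m. The pointer is within about 0.02 rad of the mark. I hand in.

```bash
python3 -c "
from bench import ticket
print(ticket.hand_in())"
```

```text
the job is handed in; nothing more can be done
None
```

I handed the job in: the one dry brush stands on the mat, all four washed brushes hang one to a hook, and the timer pointer is on the green mark (about 0.02 rad off). The red brush was knocked on its hook during the run and settled slightly tilted (about 0.1 rad), within limits by my measurement; the hand-in returned no verdict.

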